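# Hang the listening headset on its stand

## Task

The listening headset was left lying on its side on the reading table. Stand it upright on its two ear cups on the table and let go of it, then take it again by the padded crown of its headband and hang it over the horizontal bar of the stand, squarely astride the bar with one cup on either side, hanging still between the two posts. Leave the framed picture, the glass tumbler and the pen pot where they are.

Things in the scene. Friction and masses are not known exactly. Their poses are not given: they have to be found in the camera images.
- headset_center (a point): Centre of the loose rigid U-shaped headset, 0.2 to 0.45 kg, 160 mm wide, 179 tall, 66 deep. Its z runs from cups to crown (up when it stands or hangs), y from cup to cup, x along the bar when hung. 90 mm along z from the cups' flat undersides. At the start it lies on its side: z level, pointing away from the robot within 25 degrees, x down, this point 33 mm above the table.
- headset_crown (a point): Centre of the headset's padded crown, 78 mm along z from its centre; same axes. Black pad 30 (x) by 56 (y) by 22 (z) mm. Its underside (11 mm below this point), level with the band's inner face, is what rests on the bar: fingers reaching below it would strike the bar. The steel band is 22 mm wide in x, 8 mm thick, a half circle about a point 5 mm above the headset's centre.
- headset_cup_a (a point): Centre of the cup on the headset's +y side, at y = +66, z = -60 mm from its centre; same axes. A black block 66 (x) by 28 (y) by 60 (z) mm with a flat underside, 104 mm clear of the other cup. A straight leg of band (22 by 8 mm) rises from its top. The cups hold most of the mass: let go leaning within 30 degrees of upright, lower edges on the table, the headset settles upright.
- headset_cup_b (a point): Centre of the other cup, alike, on the headset's -y side, at y = -66, z = -60 mm from its centre.
- bar_mid (a point): Middle of the stand's steel bar, on its axis, 231 mm above the table; x runs along the bar. The bar is 18 mm thick (top at 240 mm), between upright posts 16 mm thick, with 26 mm balls reaching 248 mm, 155 mm either side of this point. Below is a wooden foot 360 by 110 mm, 14 mm high. The stand is fixed.
- frame_center (a point): Centre of a small wooden picture frame, 190 mm (its x) by 140 mm (its y), 14 mm thick, lying flat on the table; a bystander, loose. It and the headset may lie on either side of each other.
- tumbler_center (a point): Centre of a glass tumbler, 66 mm across, 100 mm tall, standing on the table; a bystander, loose.
- penpot_center (a point): Centre of a white pen pot, 76 mm across, 95 mm tall (150 mm with the pens), standing on the table; a bystander, loose.
Not all that is in view belongs to the job. Of the things that look like the part that bears headset_center, the larger one is meant.

How it is judged:
On the way:
1. the headset stands upright on its two cups on the table, let go (angle between headset_center's own z axis and vertical below 0.1 rad and height (world z) of headset_center between 0.083 and 0.097 m and contact force between headset and the fingers below 0.05 N), for 0.2 s.
At the end, for the whole second after the job is handed in: The headset, let go and at rest, hangs from the bar by the inside of its crown, cups down: centre 48 to 73 mm below the bar's axis, within 30 mm of it sideways and 120 mm of its middle, within 14 degrees of upright, depth axis within 20 degrees of the bar (x of headset_center in the frame of bar_mid between -0.12 and 0.12 m and y of headset_center in the frame of bar_mid between -0.03 and 0.03 m and z of headset_center in the frame of bar_mid between -0.073 and -0.048 m and angle between headset_center's own z axis and vertical below 0.25 rad and angle between the x axis of headset_center and the x axis of bar_mid, either way round below 0.35 rad and linear speed of headset below 0.03 m/s and contact force between headset and stand above 0.5 N and contact force between headset and the fingers below 0.05 N); the robot touches nothing.
It fails at once if the framed picture, the tumbler or the pen pot is shifted more than 30 mm, or a vessel is tipped over (distance of any of frame_center, tumbler_center, penpot_center from where it was at the start of the episode above 0.03 m or angle between any of tumbler_center, penpot_center's own z axis and vertical above 0.6 rad).
It also fails if it takes over 64 s, if anything falls off the work surface, if the arm or the gripper's body presses on something with over 40 N, if the wrist force passes 120 N, or if a joint passes its speed limit or range.

## Robot

A 7-joint arm with a two-finger parallel gripper is mounted at the origin on the work surface. World frame = base frame: x ahead of the robot, y to its left, z up, the work surface at z = 0. Lengths are in m, angles in rad, forces in N, time in s.
With the tool pointing down it reaches from about 0.4 to 0.875 m from the base axis. Payload 6.5 kg.
Tool frame: the origin (TCP) lies between the finger pads; the fingertips stand 8 mm ahead of it and the grasp point (between the pads) lies 11 mm behind it (robot.tcp_to_tips is the distance from the TCP to the fingertips, in m); x points along the fingers, z is the direction in which the jaws open and shut, and the axes are right-handed (so a half turn about x gives the same grasp; the last joint's range is limited). The gripper opens to 85 mm and grips with 20 to 120 N. Pads are 22 mm wide; open, the fingers measure 114 mm over their backs; the gripper's body (76 mm by 85 mm) begins 54 mm behind the grasp point. The pads swing forward as they close: fully open they stand 13 mm farther back than shut.
Start: joints at [-1.216, 0.536, -0.004, 1.538, 0.003, 1.067, -0.071], TCP at [0.266, 0.593, 0.239] pointing down, gripper open.
Joint ranges: [-2.7, 2.7], [-0.37, 2.16], [-1.27, 1.26], [0.24, 2.4], [-1.31, 4.45], [0.19, 1.91], [-2.76, 2.76]. Speed limits (rad/s): [2.39, 2.39, 3.14, 3.14, 3.14, 3.14, 3.14].

## Interface

Orientations are given as a 3x3 rotation matrix whose columns are the frame's x, y, z axes.
In Python, from workcell import robot, viewer, job gives the robot as it stands.
- The arm moves only by the tool jog_arm, never from a script. Its argument "targets" is a list of rows, each an object of numbers: "dx", "dy", "dz": the shift along the tool's x, y, z in m; "wx", "wy", "wz": the turn, a rotation vector about the tool's x, y, z in rad; "fingers": the opening, from -1 (shut) to 1 (fully open). A call has 1 to 20 rows; each row is the pose to reach, as a shift and turn from the pose measured when the call began, along the tool's axes at that moment; what a row does not reach only later rows make up. A row lasts 1/8 s, in which the tool goes at most 62.5 mm and 10.7 degrees, less where a joint would pass 70% of its speed; a pose out of reach is approached as far as the arm can. A call with a gripper value outside its range is refused whole. The fingers move at their own pace and stop on an object; "newtons" is the grip in N (left out, the last holds). Time passes only in rows, so rows that repeat a pose let the fingers close. It gives the time, the measured TCP pose, the force and the opening at its end, in the units of the state.
- robot.get_obs(): the state, without advancing time (a new reading comes with each control period).
- viewer.grab_frame(name): name is "scene" or "top"; returns a dict with "color" (420x560x3 uint8, red, green, blue), "z_map" (420x560 float32, m along the optical axis (not along the pixel's ray), 0 where there is no reading), "camera_matrix" (3x3 intrinsics, pixels), "world_from_camera" (4x4, takes a point from camera to world coordinates). Camera axes: x right, y up, looking along -z (the intrinsics and any distortion apply to the point x, -y, -z); pixel columns grow to the right and rows downward; lengths in m; the calibration is good to about 2 mm. A picture is of the moment at which its call begins.
- job.hand_in(): hands the job in, once; it reports no verdict.
Trained networks look in a picture, given as the dict that the camera call returned (one of the last four; its "shot" number tells which), for a name from the list of things; names that differ only in an ending like _2 or _b are one class to them, and where a whole thing is asked for, a point or a joint stands for the part that bears it (a point fixed in the world has none). Each returns a list of dicts, best first, with "score" (0 to 1); they miss things now and then, are a little off and sometimes report something else, mostly with a low value. They report only what shows in the picture. A call takes as long as a camera call. They do not tell look-alikes from the thing itself.
- viewer.search_frame(picture, target): "rect" ([left, top, width, height] in pixels, round what is visible of it).
The state is a dict: "time": time; "joints": joint angles; "qd": joint speeds; "effort": joint torques, N m; "tool_pos": TCP position; "ee_rot": TCP orientation; "contact_force": force on the tool from outside, world axes, zero at the start; "ft_torque": the same for the moment, N m; "width": opening from 0.0 (shut) to 1.0 (fully open).
Only numpy, scipy, OpenCV 4.12 (cv2) and the standard library are available. Lean on these libraries where they do the work, as an engineer would, in place of code of your own. Each camera call takes 0.05 s, during which the arm holds its last target.

## Working session

There is one attempt and no reset: what is moved stays moved. The work goes in short steps, Python scripts to look and compute and a tool call to move; the robot and the scene stay as the last step left them, time stands still between calls to the robot, and variables do not carry over. Pictures are saved under pics/ and viewed, and the job is handed in when it is done.

Besides the shell and the picture viewer there is one more tool, called after "Request:" as name([rows], argument=value, ...), one row to a line, values as JSON. jog_arm: Moves the arm, as the interface text tells. Its arguments: {"type":"object","properties":{"targets":{"type":"array"},"newtons":{"type":"number"}},"required":["targets"]}

```bash
ls; mkdir -p pics; cat > h.py <<'E'
from workcell import robot, viewer, job
import numpy as np, cv2
def save(f,n,rects=()):
    im=f["color"][:,:,::-1].copy()
    for r,t in rects:
        l,tp,w,h=[int(v) for v in r]; cv2.rectangle(im,(l,tp),(l+w,tp+h),(0,0,255),1); cv2.putText(im,t,(l,tp-2),0,.35,(0,0,255),1)
    cv2.imwrite("pics/"+n+".png",im)
def cloud(f):
    z=f["z_map"].astype(float);K=f["camera_matrix"];T=f["world_from_camera"]
    v,u=np.indices(z.shape)
    x=(u-K[0,2])/K[0,0]*z;y=(v-K[1,2])/K[1,1]*z
    P=np.stack([x,-y,-z],-1)@T[:3,:3].T+T[:3,3]
    P[z==0]=np.nan
    return P
E
python3 - <<'E'
from h import *
print(robot.get_obs())
for n in ["scene","top"]:
    f=viewer.grab_frame(n); rs=[]
    for t in ["headset_center","headset_crown","headset_cup_a","bar_mid","frame_center","tumbler_center","penpot_center"]:
        for d in viewer.search_frame(f,t)[:3]:
            print(n,t,d); rs.append((d["rect"],t[:12]+"%.2f"%d["score"]))
    save(f,n+"0"); save(f,n+"0r",rs); np.save(n+"0.npy",f,allow_pickle=True)
    print(f.keys(),f["world_from_camera"],f["camera_matrix"])
E
```

```text
pics
{'time': 0.0, 'joints': array([-1.21618751,  0.53718192, -0.0044229 ,  1.53887295,  0.00255885,
        1.06725962, -0.07121531]), 'qd': array([ 0.00152332,  0.00240086, -0.00286832, -0.00150909,  0.0005115 ,
        0.00023531, -0.00064108]), 'effort': array([-5.48404132e-04, -5.83411860e+01,  1.04840934e+00, -2.59092557e+01,
        1.23322522e-02,  9.72970709e-03, -3.08421500e-05]), 'tool_pos': array([0.26528897, 0.59273189, 0.23840306]), 'ee_rot': array([[-6.10439623e-04, -9.12768357e-01,  4.08477115e-01],
       [-1.60405064e-03,  4.08477559e-01,  9.12766953e-01],
       [-9.99998527e-01, -9.80288639e-05, -1.71347756e-03]]), 'contact_force': array([-0.14934095, -1.02548274, -0.23252177]), 'ft_torque': array([ 0.01109185, -0.00353636, -0.01256708]), 'width': 0.9953152764402334}
scene headset_center {'rect': [255.5, 201.0, 72.1, 65.7], 'score': 0.6}
scene headset_center {'rect': [263.6, 138.6, 46.6, 39.0], 'score': 0.6}
scene headset_crown {'rect': [258.3, 205.4, 70.9, 61.5], 'score': 0.81}
scene headset_crown {'rect': [264.3, 140.1, 44.1, 39.3], 'score': 0.61}
scene headset_
[... 1295 characters left out ...]
.8], 'score': 0.59}
top bar_mid {'rect': [112.0, 129.8, 75.0, 146.6], 'score': 0.69}
top frame_center {'rect': [346.1, 186.5, 44.6, 66.7], 'score': 0.8}
top tumbler_center {'rect': [326.9, 133.3, 20.5, 27.2], 'score': 0.6}
top penpot_center {'rect': [234.8, 117.4, 30.7, 35.4], 'score': 0.71}
dict_keys(['color', 'z_map', 'camera_matrix', 'world_from_camera', 'shot']) [[ 0.12351575  0.97234157 -0.19823151  0.33877308]
 [-0.99232941  0.12205523 -0.01961818 -0.05757714]
 [ 0.00511962  0.19913411  0.97995887  1.2015895 ]
 [ 0.          0.          0.          1.        ]] [[400.59733442   0.         273.59400419]
 [  0.         400.59733442 205.83555082]
 [  0.           0.           1.        ]]
```

View pics/scene0.png

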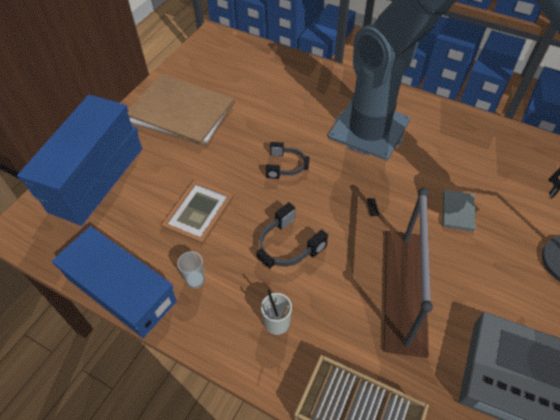

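View pics/top0.png

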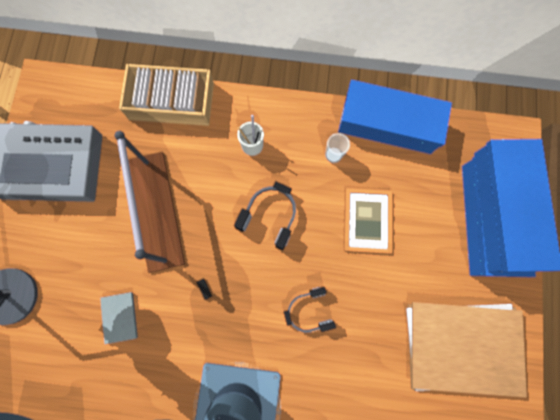

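```bash
python3 - <<'E'
from h import *
for n in ["scene","top"]:
    f=np.load(n+"0.npy",allow_pickle=True).item(); P=cloud(f)
    t=P[~np.isnan(P[...,2])]; m=abs(P[...,2])<.02
    print(n,"table med",np.nanmedian(P[...,2][m]), np.nanpercentile(P[...,2],[1,5,50,95,99]))
    # headset: points 0.05..0.08 height
    R={"scene":[250,200,80,70],"top":[225,180,75,75]}[n]
    sub=P[R[1]:R[1]+R[3],R[0]:R[0]+R[2]].reshape(-1,3)
    for lo,hi in [(.012,.035),(.035,.05),(.05,.058),(.058,.075)]:
        s=sub[(sub[:,2]>lo)&(sub[:,2]<hi)]
        if len(s): print(lo,hi,len(s),s.mean(0).round(3),s.min(0).round(3),s.max(0).round(3))
    # occupancy map
    im=np.zeros((500,800,3),np.uint8)
    for p,c in zip(P.reshape(-1,3),f["color"].reshape(-1,3)):
        if np.isnan(p[0]):continue
        u=int(400-p[1]*700);v=int(480-(p[0]-.2)*700)
        if 0<=u<800 and 0<=v<500 and p[2]<.4 : im[v,u]=c[::-1]
    cv2.imwrite(f"pics/occ_{n}.png",im)
E
```

```text
scene table med -0.002183915777791423 [-0.76201377 -0.75431299 -0.00255728  0.19142966  0.4464793 ]
0.012 0.035 330 [ 0.564 -0.01   0.026] [ 0.464 -0.086  0.012] [0.651 0.081 0.035]
0.035 0.05 556 [ 0.584 -0.023  0.042] [ 0.46  -0.094  0.035] [0.651 0.081 0.05 ]
0.05 0.058 94 [ 0.518 -0.008  0.054] [ 0.463 -0.08   0.05 ] [0.647 0.08  0.058]
0.058 0.075 354 [0.505 0.002 0.063] [ 0.451 -0.085  0.058] [0.553 0.082 0.07 ]
top table med -0.0006678693200681263 [-0.75748017 -0.74898853 -0.00085614  0.119281    0.20393815]
0.012 0.035 90 [ 0.565 -0.012  0.026] [ 0.451 -0.089  0.013] [0.631 0.072 0.035]
0.035 0.05 386 [ 0.595 -0.037  0.044] [ 0.451 -0.099  0.035] [0.649 0.069 0.05 ]
0.05 0.058 53 [ 0.527 -0.018  0.054] [ 0.451 -0.088  0.05 ] [0.64  0.059 0.058]
0.058 0.075 422 [ 0.501 -0.01   0.064] [ 0.451 -0.093  0.058] [0.553 0.074 0.07 ]
```

Scene: the larger headset is at about (290,240) and the small look-alike at (290,160). The stand is at right (405,270), the frame at (197,210), the tumbler at (190,270) and the pen pot at (276,313). Top: the headset is at (267,215), with the bar running from (120,135) to (140,253). Next I'll get the poses.

```bash
python3 - <<'E'
from h import *
from scipy.optimize import minimize
F={n:np.load(n+"0.npy",allow_pickle=True).item() for n in ["scene","top"]}
# model footprint sample at heights: cups top z=.066, band top z=.044
def model(p):
    x,y,a=p; Z=np.array([np.cos(a),np.sin(a)]);Y=np.array([-np.sin(a),np.cos(a)])
    return np.array([x,y]),Y,Z
def proj(f,P):
    T=np.linalg.inv(f["world_from_camera"]);K=f["camera_matrix"]
    c=P@T[:3,:3].T+T[:3,3]; return np.stack([K[0,0]*c[:,0]/-c[:,2]+K[0,2],K[1,1]*-c[:,1]/-c[:,2]+K[1,2]],1)
def sd(q):  # q in headset (y,z): sd to headset footprint for cups & band
    def box(cy,cz,hy,hz):
        d=np.abs(q-[cy,cz])-[hy,hz]; return np.linalg.norm(np.maximum(d,0),axis=1)+np.minimum(d.max(1),0)
    cups=np.minimum(box(.066,-.06,.014,.03),box(-.066,-.06,.014,.03))
    r=np.hypot(q[:,0],q[:,1]-.005); ring=np.where(q[:,1]>.005,abs(r-.066)-.004,9)
    legs=np.minimum(box(.066,-.012,.004,.018),box(-.066,-.012,.004,.018))
    crown=box(0,.078,.028,.011)
    return cups,np.minimum(np.minimum(ring,legs),crown)
for n,f in F.items():
    P=cloud(f); off={"scene":-.002,"top":-.0007}[n]
    s=P[(P[...,0]>.42)&(P[...,0]<.68)&(P[...,1]>-.12)&(P[...,1]<.11)&(P[...,2]>.012)&(P[...,2]<.08)]
    cp=s[s[:,2]>.06][:,:2]; bd=s[(s[:,2]>.034)&(s[:,2]<.05)][:,:2]
    def cost(p):
        c,Y,Z=model(p)
        q=lambda s:np.stack([(s-c)@Y,(s-c)@Z],1)
        e=np.minimum(np.maximum(sd(q(cp))[0],0),.02); a,b=sd(q(bd)); e2=np.minimum(np.maximum(np.minimum(a,b),0),.02)
        return (e**2).sum()+(e2**2).sum()
    best=min((minimize(cost,[x0,-.01,a0],method="Nelder-Mead",options=dict(xatol=1e-5,fatol=1e-9)) for a0 in np.linspace(-.5,.5,9) for x0 in (.55,.57)),key=lambda r:r.fun)
    print(n,best.x,best.fun,len(cp),len(bd))
    print(" cup top med",np.median(s[s[:,2]>.06][:,2]),"band med",np.median(s[(s[:,2]>.034)&(s[:,2]<.05)][:,2]))
    # bar
    b=P[(P[...,1]>.1)&(P[...,1]<.5)&(P[...,2]>.2)&(P[...,2]<.26)&(P[...,0]>.3)&(P[...,0]<.9)]
    t=b[b[:,2]>.234]
    m=t.mean(0);u,sv,vt=np.linalg.svd(t[:,:2]-m[:2]); d=vt[0]; pr=(t[:,:2]-m[:2])@d
    print(" bar",len(t),m,d,np.degrees(np.arctan2(d[1],d[0])),"ends",m[:2]+d*pr.min(),m[:2]+d*pr.max(),np.percentile(b[:,2],95),"mid",m[:2]+d*(pr.min()+pr.max())/2)
    for nm,t,h in [("frame","frame_center",None),("tumbler","",0),("pot","",0)]: pass
    def rect(r,zlo,zhi):
        s=P[r[1]:r[1]+r[3],r[0]:r[0]+r[2]].reshape(-1,3); s=s[(s[:,2]>zlo)&(s[:,2]<zhi)]; return s.mean(0).round(3),s.min(0).round(3),s.max(0).round(3)
    R={"scene":dict(fr=(160,180,71,62),tu=(180,253,27,35),pp=(262,270,30,65),sm=(264,140,47,40)),"top":dict(fr=(346,186,45,67),tu=(327,133,20,27),pp=(235,110,30,42),sm=(282,287,58,48))}[n]
    for k,r in R.items(): print(" ",k,*rect(r,.006 if k=="fr" else .02,.17))
    print(" proj TCP",proj(f,np.array([[.2653,.5927,.238]])))
E
```

```text
scene [ 0.55981396 -0.02060271 -0.33199518] 0.00031108862718565915 309 575
 cup top med 0.06302565071113131 band med 0.04195956356993902
 bar 847 [0.53982432 0.33155044 0.23830164] [0.93692622 0.34952719] 20.45839876798043 ends [0.36983529 0.26813479] [0.68163116 0.38445252] 0.2443951116253758 mid [0.52573322 0.32629366]
  fr [ 0.576 -0.313  0.009] [ 0.446 -0.392  0.006] [ 0.671 -0.238  0.02 ]
  tu [ 0.768 -0.192  0.066] [ 0.735 -0.225  0.02 ] [ 0.801 -0.158  0.103]
  pp [0.77  0.066 0.071] [0.731 0.028 0.02 ] [0.807 0.103 0.153]
  sm [ 0.292 -0.168  0.034] [ 0.227 -0.241  0.02 ] [ 0.362 -0.092  0.052]
 proj TCP [[565.83694779 209.01426836]]
top [ 0.55877639 -0.02837844 -0.29853159] 0.0001481809113422965 398 389
 cup top med 0.06465806006925157 band med 0.04361662442380343
 bar 852 [0.51785242 0.31750182 0.23845306] [-0.93559292 -0.35308057] -159.3241473135269 ends [0.67980537 0.37862075] [0.3677152  0.26084199] 0.2443422717545267 mid [0.52376029 0.31973137]
  fr [ 0.573 -0.322  0.01 ] [ 0.475 -0.393  0.006] [ 0.672 -0.247  0.02 ]
  tu [ 0.772 -0.198  0.069] [ 0.736 -0.225  0.02 ] [ 0.802 -0.166  0.103]
  pp [0.771 0.06  0.074] [0.731 0.023 0.02 ] [0.806 0.096 0.152]
  sm [ 0.285 -0.174  0.04 ] [ 0.23  -0.245  0.02 ] [ 0.358 -0.098  0.055]
 proj TCP [[ -6.64049563 284.02555112]]
```

View pics/occ_top.png

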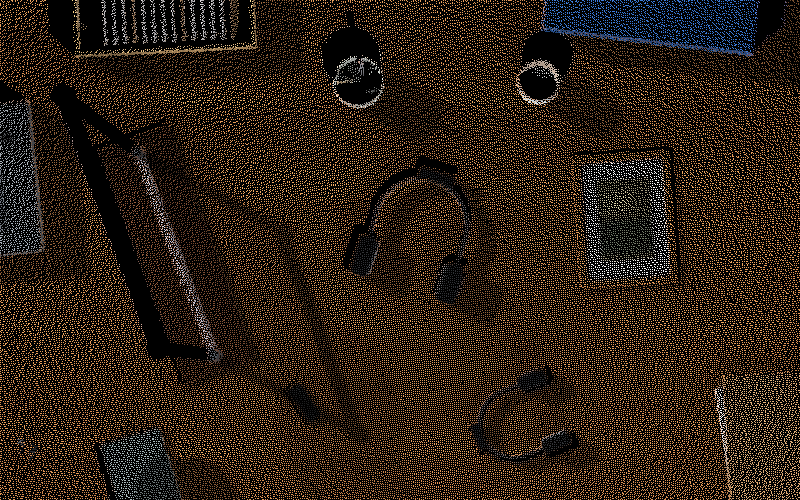

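Request:
jog_arm([
  {"dx": -0.06,"fingers": 1},
  {"dx": -0.12,"fingers": 1},
  {"dx": -0.13,"fingers": 1},
  {"dx": -0.13,"dy": -0.255,"dz": -0.22,"wx": -0.06,"fingers": 1},
  {"dx": -0.13,"dy": -0.255,"dz": -0.22,"wx": -0.06,"fingers": 1},
  {"dx": -0.13,"dy": -0.255,"dz": -0.22,"wx": -0.06,"fingers": 1},
  {"dx": -0.13,"dy": -0.255,"dz": -0.22,"wx": -0.06,"fingers": 1},
  {"dx": -0.13,"dy": -0.255,"dz": -0.22,"wx": -0.06,"fingers": 1},
  {"dx": -0.13,"dy": -0.255,"dz": -0.22,"wx": -0.06,"fingers": 1},
])

```text
validation failed for argument at $.ta...
```

```bash
cat > log.py <<'E'
from workcell import robot
import json,numpy as np
o=robot.get_obs()
open("kin.jsonl","a").write(json.dumps([o["joints"].tolist(),o["tool_pos"].tolist(),o["ee_rot"].tolist()])+"\n")
print(o["time"],o["joints"].round(3),o["tool_pos"].round(4),o["contact_force"].round(2),o["width"]);print(o["ee_rot"].round(3))
E
echo '[[-1.21618751,0.53718192,-0.0044229,1.53887295,0.00255885,1.06725962,-0.07121531],[0.26528897,0.59273189,0.23840306],[[-6.10439623e-04,-9.12768357e-01,4.08477115e-01],[-1.60405064e-03,4.08477559e-01,9.12766953e-01],[-9.99998527e-01,-9.80288639e-05,-1.71347756e-03]]]' > kin.jsonl
python3 log.py
```

```text
0.8 [-1.216  0.536 -0.004  1.538  0.003  1.067 -0.071] [0.2655 0.5933 0.2393] [ 0.18 -0.41 -0.2 ] 1.001027245055918
[[ 0.    -0.913  0.408]
 [-0.     0.408  0.913]
 [-1.    -0.    -0.   ]]
```

Request:
jog_arm([
  {"dx": -0.06,"dy": 0.0,"dz": 0.0,"wx": 0.0,"wy": 0.0,"wz": 0.0,"fingers": 1.0},
])

```text
time: 0.92
tool_pos: [0.2643, 0.5906, 0.2951]
ee_rot: [[-0.004, -0.913, 0.408], [-0.01, 0.408, 0.913], [-1.0, -0.001, -0.01]]
contact_force: [1.0, 1.2, 0.2]
width: 0.996
```

Request:
jog_arm([
  {"dx": -0.06,"dy": 0.0,"dz": 0.0,"wx": 0.0,"wy": 0.0,"wz": 0.0,"fingers": 1.0},
  {"dx": -0.07,"dy": -0.05,"dz": -0.04,"wx": 0.0,"wy": 0.0,"wz": 0.0,"fingers": 1.0},
  {"dx": -0.07,"dy": -0.25,"dz": -0.22,"wx": -0.06,"wy": 0.0,"wz": 0.0,"fingers": 1.0},
  {"dx": -0.07,"dy": -0.25,"dz": -0.22,"wx": -0.06,"wy": 0.0,"wz": 0.0,"fingers": 1.0},
  {"dx": -0.07,"dy": -0.25,"dz": -0.22,"wx": -0.06,"wy": 0.0,"wz": 0.0,"fingers": 1.0},
  {"dx": -0.07,"dy": -0.25,"dz": -0.22,"wx": -0.06,"wy": 0.0,"wz": 0.0,"fingers": 1.0},
  {"dx": -0.07,"dy": -0.25,"dz": -0.22,"wx": -0.06,"wy": 0.0,"wz": 0.0,"fingers": 1.0},
])

```text
time: 1.8
tool_pos: [0.4048, 0.2841, 0.368]
ee_rot: [[-0.003, -0.934, 0.358], [-0.01, 0.358, 0.934], [-1.0, -0.001, -0.01]]
contact_force: [-0.6, 0.4, 0.3]
width: 0.997
```

```bash
python3 log.py; python3 - <<'E'
from h import *
for n in ["scene","top"]: f=viewer.grab_frame(n); save(f,n+"1"); np.save(n+"1.npy",f,allow_pickle=True)
print(robot.get_obs()["tool_pos"])
E
```

```text
1.8 [-0.823  0.147  0.131  1.774 -0.014  1.231  0.516] [0.4048 0.2841 0.368 ] [-0.57  0.38  0.28] 0.996947798250588
[[-0.003 -0.934  0.358]
 [-0.01   0.358  0.934]
 [-1.    -0.001 -0.01 ]]
[0.40442611 0.28553922 0.3679663 ]
```

Request:
jog_arm([
  {"dx": 0.0,"dy": -0.24,"dz": -0.23,"wx": -0.06,"wy": 0.0,"wz": 0.0,"fingers": 1.0},
  {"dx": 0.0,"dy": -0.24,"dz": -0.23,"wx": -0.06,"wy": 0.0,"wz": 0.0,"fingers": 1.0},
  {"dx": 0.0,"dy": -0.24,"dz": -0.23,"wx": -0.06,"wy": 0.0,"wz": 0.0,"fingers": 1.0},
  {"dx": 0.0,"dy": -0.24,"dz": -0.23,"wx": -0.06,"wy": 0.0,"wz": 0.0,"fingers": 1.0},
  {"dx": 0.0,"dy": -0.24,"dz": -0.23,"wx": -0.06,"wy": 0.0,"wz": 0.0,"fingers": 1.0},
  {"dx": 0.0,"dy": -0.24,"dz": -0.23,"wx": -0.06,"wy": 0.0,"wz": 0.0,"fingers": 1.0},
  {"dx": 0.0,"dy": -0.24,"dz": -0.23,"wx": -0.06,"wy": 0.0,"wz": 0.0,"fingers": 1.0},
])

```text
time: 2.78
tool_pos: [0.5469, -0.0154, 0.3703]
ee_rot: [[-0.003, -0.953, 0.303], [-0.01, 0.303, 0.953], [-1.0, -0.0, -0.011]]
contact_force: [0.2, 1.0, -0.3]
width: 1.003
```

```bash
python3 log.py; python3 - <<'E'
from h import *
for n in ["scene","top"]: f=viewer.grab_frame(n); save(f,n+"2"); np.save(n+"2.npy",f,allow_pickle=True)
E
cd pics; python3 -c "
import cv2,numpy as np
cv2.imwrite('two2.png',np.hstack([cv2.imread('scene2.png')[:,60:460],cv2.imread('top2.png')[:,60:460]]))"
```

```text
2.775 [-0.371  0.25   0.384  1.663 -0.087  1.251  1.293] [ 0.5469 -0.0154  0.3703] [ 0.24  0.96 -0.31] 1.0030617946983869
[[-0.003 -0.953  0.303]
 [-0.01   0.303  0.953]
 [-1.    -0.    -0.011]]
```

View pics/two2.png

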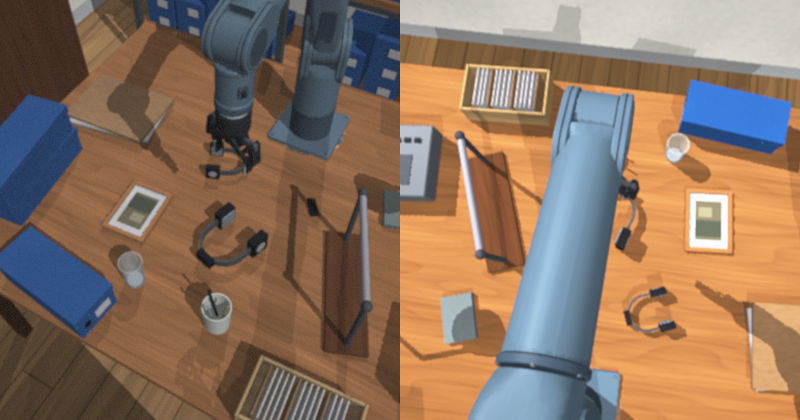

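```bash
cat > kin.py <<'E'
import numpy as np, json, itertools
from scipy.spatial.transform import Rotation as Ro
from scipy.optimize import least_squares
D=[json.loads(l) for l in open("kin.jsonl")]
Q=np.array([d[0] for d in D]);P=np.array([d[1] for d in D]);R=np.array([d[2] for d in D])
def rz(a):return Ro.from_euler('z',a).as_matrix()
def ry(a):return Ro.from_euler('y',a).as_matrix()
def fk(q,s,p):
    # p: base yaw, tool yaw, translations
    t0=np.array([0,0,p[2]]); l1=p[3:6]; l2=p[6:9]; l3=p[9:12]
    A=rz(p[0]+s[0]*q[0])@ry(q[1]); B=A@rz(s[1]*q[2])@ry(s[3]*q[3]); C=B@rz(s[2]*q[4])@ry(s[4]*q[5])
    E=C@rz(s[5]*q[6]+p[1])
    x=t0+A@l1+B@l2+C@l3
    return x, np.stack([E[:,2],E[:,0],E[:,1]],1)
E
python3 - <<'E'
from kin import *
for s in itertools.product([1,-1],[1,-1],[1,-1],[1],[1],[1,-1]):
    b=None
    for y0 in np.linspace(-3,3,7):
      for y1 in np.linspace(-3,3,5):
        r=least_squares(lambda v:np.concatenate([(fk(q,s,np.r_[v,np.zeros(10)])[1]-RR).ravel() for q,RR in zip(Q,R)]),[y0,y1])
        if b is None or r.cost<b.cost:b=r
    print(s,b.cost,b.x)
E
```

```text
(1, 1, 1, 1, 1, 1) 0.03496306660920038 [2.56973721 1.75681071]
(1, 1, 1, 1, 1, -1) 3.530382353119096 [ 3.06281328 -3.37283901]
(1, 1, -1, 1, 1, 1) 0.08160828222451891 [2.838287   2.01091256]
(1, 1, -1, 1, 1, -1) 3.420505374779228 [-2.60495058 -2.75831034]
(1, -1, 1, 1, 1, 1) 0.6509457311535048 [ 0.27562732 -0.77586673]
(1, -1, 1, 1, 1, -1) 1.936310081036466 [-5.20849254 -5.48146899]
(1, -1, -1, 1, 1, 1) 0.6986463136584761 [ 1.03213823 -0.0335807 ]
(1, -1, -1, 1, 1, -1) 1.8082806648160266 [1.54321524 1.26310615]
(-1, 1, 1, 1, 1, 1) 2.276996824324423 [7.29873007 2.07355752]
(-1, 1, 1, 1, 1, -1) 0.4309640803876949 [1.54642813 3.37493892]
(-1, 1, -1, 1, 1, 1) 2.410461941146497 [1.46956866 2.52293897]
(-1, 1, -1, 1, 1, -1) 0.39909311709512874 [ 2.26063203 -2.2087191 ]
(-1, -1, 1, 1, 1, 1) 3.9350924195189028 [ 5.12183574 -0.18616414]
(-1, -1, 1, 1, 1, -1) 0.02990489795432855 [-0.30199035 -4.99957816]
(-1, -1, -1, 1, 1, 1) 4.0429166257117055 [-0.48792804 -5.79101399]
(-1, -1, -1, 1, 1, -1) 8.95608011601446e-17 [-1.50167615e-08  1.57079631e+00]
```

Request:
jog_arm([
  {"dx": 0.15,"dy": 0.035,"dz": 0.057,"wx": 0.0,"wy": 0.0,"wz": 0.65,"fingers": 1.0},
  {"dx": 0.15,"dy": 0.035,"dz": 0.057,"wx": 0.0,"wy": 0.0,"wz": 0.65,"fingers": 1.0},
  {"dx": 0.15,"dy": 0.035,"dz": 0.057,"wx": 0.0,"wy": 0.0,"wz": 0.65,"fingers": 1.0},
  {"dx": 0.15,"dy": 0.035,"dz": 0.057,"wx": 0.0,"wy": 0.0,"wz": 0.65,"fingers": 1.0},
  {"dx": 0.15,"dy": 0.035,"dz": 0.057,"wx": 0.0,"wy": 0.0,"wz": 0.65,"fingers": 1.0},
])

```text
time: 3.5
tool_pos: [0.529, 0.0523, 0.2178]
ee_rot: [[-0.583, -0.757, 0.296], [0.172, 0.241, 0.955], [-0.794, 0.608, -0.01]]
contact_force: [0.1, 0.3, -0.2]
width: 1.0
```

```bash
python3 log.py; python3 - <<'E'
from kin import *
s=(-1,-1,-1,1,1,-1)
f=lambda v:np.concatenate([(fk(q,s,np.r_[0,np.pi/2,v])[0]-p) for q,p in zip(Q,P)]+[1e-3*v[[1,2,4,5,7,8]]])
r=least_squares(f,[.3,0,0,.4,0,0,.4,0,0,.2]); print(r.cost,r.x.round(4)); print(f(r.x)[:-6].round(4))
E
```

```text
3.5 [-0.235  0.764  0.294  1.407 -0.347  1.651  1.404] [0.529  0.0523 0.2178] [ 0.09  0.27 -0.2 ] 1.0002557175814504
[[-0.583 -0.757  0.296]
 [ 0.172  0.241  0.955]
 [-0.794  0.608 -0.01 ]]
5.016522548336857e-10 [ 3.485e-01 -0.000e+00 -2.440e-02  5.044e-01 -0.000e+00 -2.020e-02
  4.461e-01  0.000e+00 -4.000e-04  3.275e-01]
[-0. -0. -0. -0. -0. -0.  0.  0.  0. -0. -0. -0.  0.  0. -0.]
```

```bash
cat >> kin.py <<'E'
S=(-1,-1,-1,1,1,-1); PAR=np.r_[0,np.pi/2,.3485,0,-.0244,.5044,0,-.0202,.4461,0,-.0004,.3275]
lo=np.array([-2.7,-.37,-1.27,.24,-1.31,.19,-2.76]);hi=np.array([2.7,2.16,1.26,2.4,4.45,1.91,2.76])
def ik(p,Rm,q0,reg=.003):
    def f(q):
        x,r=fk(q,S,PAR); return np.r_[(x-p)*10,(r-Rm).ravel(),reg*(q-q0)]
    r=least_squares(f,np.clip(q0,lo+.02,hi-.02),bounds=(lo+.01,hi-.01)); x,rr=fk(r.x,S,PAR)
    return r.x,np.linalg.norm(x-p),np.linalg.norm(rr-Rm)
def tool(phi,tilt,flip=0):
    """jaw axis heading phi; tool x pointing down, tilted by +tilt about the jaw axis (pos=pointing back)"""
    z=np.array([np.cos(phi),np.sin(phi),0]); x=np.array([0,0,-1.]); 
    R0=np.stack([x,np.cross(z,x),z],1)
    return Ro.from_rotvec(z*tilt).as_matrix()@R0
E
python3 - <<'E'
from kin import *
q0=Q[-1]
phi=np.radians(72.5)
for al in [30,35,40,45,50,60]:
    Rm=tool(phi,np.radians(al)); g=np.array([.515,.055,.048]); p=g+.011*Rm[:,0]
    q,e,er=ik(p,Rm,q0); print(al,q.round(2),e.round(4),er.round(4))
print()
for x in [.5,.55,.6,.65,.7]:
  for be in [30,45,60]:
    b=None
    for ph in [72.5,90,110.5]:
      Rm=tool(np.radians(ph),-np.radians(be)); p=np.array([x,.03,.05])+.011*Rm[:,0]
      q,e,er=ik(p,Rm,q0); print(x,be,ph,q.round(2),e.round(4),er.round(4))
E
```

```text
30 [-0.25  0.89  0.26  1.61 -0.4   1.2   1.48] 0.0 0.0
35 [-0.23  0.94  0.25  1.54 -0.4   1.31  1.48] 0.0 0.0
40 [-0.21  1.    0.24  1.47 -0.4   1.41  1.48] 0.0 0.0
45 [-0.18  1.05  0.23  1.4  -0.41  1.51  1.48] 0.0 0.0
50 [-0.17  1.1   0.22  1.33 -0.41  1.61  1.47] 0.0 0.0
60 [-0.13  1.21  0.2   1.2  -0.42  1.8   1.46] 0.0 0.0

0.5 30 72.5 [-0.97  0.76  0.79  2.27 -1.3   0.2   2.11] 0.0065 0.2701
0.5 30 90 [-0.62  0.61  0.51  2.26 -1.3   0.2   2.6 ] 0.0081 0.3425
0.5 30 110.5 [ 0.    0.56 -0.04  2.2  -0.88  0.2   2.75] 0.0084 0.3533
0.5 45 72.5 [-1.33  1.06  1.01  2.28 -1.3   0.2   1.75] 0.0121 0.5122
0.5 45 90 [-0.8   0.65  0.67  2.26 -1.3   0.2   2.5 ] 0.0157 0.6775
0.5 45 110.5 [ 0.64  0.7  -0.6   2.16 -0.55  0.2   2.75] 0.0151 0.6504
0.5 60 72.5 [-1.75  1.71  1.08  2.28 -1.3   0.2   1.03] 0.0138 0.5936
0.5 60 90 [-1.91  1.92  1.03  2.28 -1.3   0.2   0.92] 0.0208 0.9275
0.5 60 110.5 [ 1.48  1.83 -1.26  2.39  2.63  0.63  0.71] 0.0131 0.2244
0.55 30 72.5 [-0.89  0.79  0.75  2.18 -1.3   0.2   2.14] 0.0049 0.2168
0.55 30 90 [-0.56  0.65  0.47  2.17 -1.3   0.2   2.61] 0.0064 0.2852
0.
[... 1663 characters left out ...]
0162 0.8444
0.65 60 110.5 [ 1.08  1.61 -1.26  2.18  2.84  0.77  0.22] 0.0 0.0
0.7 30 72.5 [-0.71  0.88  0.67  1.91 -1.3   0.2   2.17] 0.0009 0.0455
0.7 30 90 [-0.44  0.78  0.41  1.89 -1.3   0.2   2.61] 0.002 0.1058
0.7 30 110.5 [-0.02  0.75 -0.02  1.85 -0.89  0.2   2.75] 0.0021 0.1103
0.7 45 72.5 [-0.95  1.06  0.9   1.91 -1.3   0.2   1.94] 0.0063 0.3291
0.7 45 90 [-0.5   0.8   0.48  1.89 -1.3   0.2   2.57] 0.0087 0.4543
0.7 45 110.5 [ 0.31  0.8  -0.35  1.81 -0.7   0.2   2.75] 0.0082 0.4252
0.7 60 72.5 [-1.26  1.5   1.17  1.91 -1.3   0.2   1.42] 0.0098 0.5171
0.7 60 90 [-0.76  0.9   0.73  1.89 -1.3   0.2   2.34] 0.0147 0.7915
0.7 60 110.5 [ 1.02  1.58 -1.26  2.07  2.8   0.71  0.21] 0.0 0.0001
```

```bash
python3 - <<'E'
from kin import *
q0=np.array([-0.17,1.1,.22,1.33,-.41,1.61,1.47])
for (x,y) in [(.58,.04),(.62,.03),(.66,0.02),(.62,-.1),(.66,-.1)]:
  for ph in [20,40,55,72.5]:
    out=[]
    for be in [10,15,20,25,30,35,40]:
      q=q0
      for k in np.linspace(-50,be,10):
        Rm=tool(np.radians(ph),-np.radians(k)); p=np.array([x,y,.06])+.011*Rm[:,0]
        q,e,er=ik(p,Rm,q)
      out.append((be,round(er,3),q.round(1).tolist() if be in(20,) else 0))
    print(x,y,ph,[o[:2] for o in out],out[2][2])
E
```

```text
0.58 0.04 20 [(10, np.float64(0.0)), (15, np.float64(0.0)), (20, np.float64(0.0)), (25, np.float64(0.0)), (30, np.float64(0.0)), (35, np.float64(0.0)), (40, np.float64(0.0))] [-0.9, 0.9, 0.9, 1.9, -0.6, 0.6, 0.5]
0.58 0.04 40 [(10, np.float64(0.0)), (15, np.float64(0.0)), (20, np.float64(0.0)), (25, np.float64(0.0)), (30, np.float64(0.0)), (35, np.float64(0.0)), (40, np.float64(0.0))] [-0.9, 0.8, 0.7, 2.0, -0.5, 0.4, 0.8]
0.58 0.04 55 [(10, np.float64(0.0)), (15, np.float64(0.0)), (20, np.float64(0.0)), (25, np.float64(0.0)), (30, np.float64(0.017)), (35, np.float64(0.078)), (40, np.float64(0.129))] [-0.8, 0.7, 0.6, 2.1, -0.5, 0.2, 1.1]
0.58 0.04 72.5 [(10, np.float64(0.0)), (15, np.float64(0.0)), (20, np.float64(0.0)), (25, np.float64(0.062)), (30, np.float64(0.161)), (35, np.float64(0.255)), (40, np.float64(0.343))] [-0.7, 0.7, 0.6, 2.1, -1.0, 0.2, 1.9]
0.62 0.03 20 [(10, np.float64(0.0)), (15, np.float64(0.0)), (20, np.float64(0.0)), (25, np.float64(0.0)), (30, np.float64(0.0)), (35, np.float64(0.0)), (40, np.float64(0.0))] [-0.9, 0.9, 0.8, 1.8, -0.5, 0.6, 0.5]
0.62 0.03 40 [(10, 
[... 2506 characters left out ...]
40, np.float64(0.0))] [-0.6, 0.9, 0.8, 1.8, -0.5, 0.6, 0.7]
0.66 -0.1 40 [(10, np.float64(0.0)), (15, np.float64(0.0)), (20, np.float64(0.0)), (25, np.float64(0.0)), (30, np.float64(0.0)), (35, np.float64(0.0)), (40, np.float64(0.011))] [-0.5, 0.8, 0.6, 1.8, -0.5, 0.4, 1.0]
0.66 -0.1 55 [(10, np.float64(0.0)), (15, np.float64(0.0)), (20, np.float64(0.0)), (25, np.float64(0.0)), (30, np.float64(0.0)), (35, np.float64(0.0)), (40, np.float64(0.0))] [-0.2, 0.7, 0.2, 1.9, 0.3, 0.3, 0.7]
0.66 -0.1 72.5 [(10, np.float64(0.0)), (15, np.float64(0.0)), (20, np.float64(0.0)), (25, np.float64(0.0)), (30, np.float64(0.0)), (35, np.float64(0.0)), (40, np.float64(0.0))] [-0.1, 0.7, 0.1, 1.9, 0.0, 0.2, 1.3]
```

```bash
cat > plan.py <<'E'
from kin import *
from workcell import robot
def rel(p,Rm,o=None):
    o=o or robot.get_obs(); R0=o["ee_rot"]; d=R0.T@(p-o["tool_pos"]); w=Ro.from_matrix(R0.T@Rm).as_rotvec()
    print("d",d.round(4),"w",w.round(3),"| steps",round(max(np.linalg.norm(d)/.0625,np.degrees(np.linalg.norm(w))/10.7),1))
    q,e,er=ik(p,Rm,o["joints"]); print("   ik",q.round(2),round(e,4),round(er,4))
E
python3 - <<'E'
from plan import *
Rm=tool(np.radians(72),np.radians(48)); d=Rm[:,0]
g=np.array([.532,.0537,.048]); 
for b in [.1,.05,0]: rel(g+.011*d-b*d,Rm); print((g+.011*d-b*d).round(4))
print(Rm.round(3))
E
```

```text
d [ 0.0459 -0.1215  0.0024] w [ 0.003 -0.016  0.185] | steps 2.1
   ik [-0.12  1.13  0.25  1.05 -0.41  1.82  1.42] 0.0 0.0
[0.5949 0.0333 0.1076]
d [ 0.095  -0.1123  0.0033] w [ 0.003 -0.016  0.185] | steps 2.4
   ik [-0.14  1.11  0.24  1.18 -0.41  1.71  1.44] 0.0 0.0
[0.5596 0.0447 0.0741]
d [ 0.1442 -0.1031  0.0041] w [ 0.003 -0.016  0.185] | steps 2.8
   ik [-0.16  1.1   0.23  1.3  -0.41  1.6   1.46] 0.0 0.0
[0.5242 0.0562 0.0406]
[[-0.707 -0.636  0.309]
 [ 0.23   0.207  0.951]
 [-0.669  0.743  0.   ]]
```

Request:
jog_arm([
  {"dx": 0.046,"dy": -0.121,"dz": 0.003,"wx": 0.003,"wy": -0.016,"wz": 0.185,"fingers": 1.0},
  {"dx": 0.046,"dy": -0.121,"dz": 0.003,"wx": 0.003,"wy": -0.016,"wz": 0.185,"fingers": 1.0},
  {"dx": 0.046,"dy": -0.121,"dz": 0.003,"wx": 0.003,"wy": -0.016,"wz": 0.185,"fingers": 1.0},
  {"dx": 0.046,"dy": -0.121,"dz": 0.003,"wx": 0.003,"wy": -0.016,"wz": 0.185,"fingers": 1.0},
])

```text
time: 4.0
tool_pos: [0.5952, 0.035, 0.1093]
ee_rot: [[-0.705, -0.638, 0.308], [0.229, 0.206, 0.951], [-0.671, 0.742, 0.0]]
contact_force: [0.6, -0.9, 0.4]
width: 1.002
```

```bash
python3 log.py; python3 - <<'E'
from plan import *
Rm=tool(np.radians(72),np.radians(48)); d=Rm[:,0]
g=np.array([.532,.0537,.048]); rel(g+.011*d,Rm)
from h import *
f=viewer.grab_frame("scene"); save(f,"scene3"); np.save("scene3.npy",f,allow_pickle=True)
im=cv2.imread("pics/scene3.png")[120:330,180:420]; cv2.imwrite("pics/c3.png",cv2.resize(im,None,fx=2.8,fy=2.8,interpolation=cv2.INTER_CUBIC))
E
```

```text
4.0 [-0.126  1.126  0.26   1.049 -0.411  1.825  1.423] [0.5952 0.035  0.1093] [ 0.6  -0.94  0.43] 1.0022795315007516
[[-0.705 -0.638  0.308]
 [ 0.229  0.206  0.951]
 [-0.671  0.742  0.   ]]
d [ 0.101  -0.0013 -0.0016] w [ 0.001 -0.001  0.002] | steps 1.6
   ik [-0.17  1.1   0.24  1.3  -0.42  1.6   1.47] 0.0 0.0
```

View pics/c3.png

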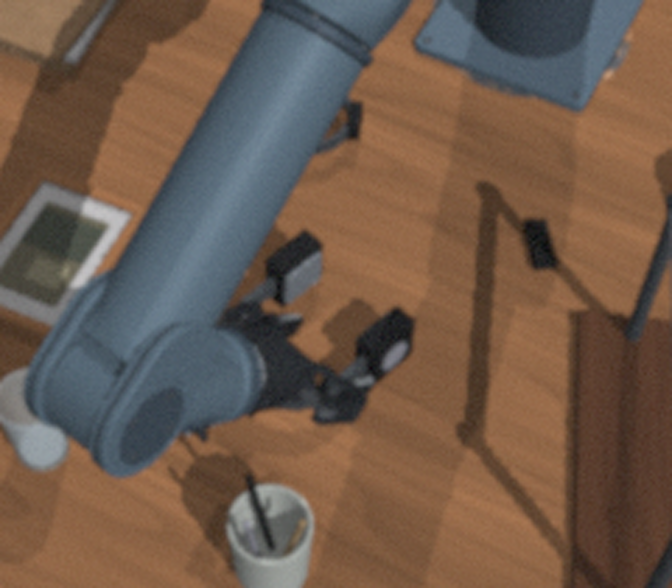

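Request:
jog_arm([
  {"dx": 0.03,"dy": -0.001,"dz": -0.001,"wx": 0.0,"wy": 0.0,"wz": 0.0,"fingers": 1.0},
  {"dx": 0.06,"dy": -0.001,"dz": -0.002,"wx": 0.0,"wy": 0.0,"wz": 0.0,"fingers": 1.0},
])

```text
time: 4.3
tool_pos: [0.5549, 0.0479, 0.0737]
ee_rot: [[-0.699, -0.646, 0.306], [0.228, 0.205, 0.952], [-0.678, 0.735, 0.004]]
contact_force: [-0.8, 0.2, -0.0]
width: 0.999
```

```bash
python3 log.py; python3 - <<'E'
from h import *
f=viewer.grab_frame("scene"); save(f,"scene4"); np.save("scene4.npy",f,allow_pickle=True)
im=cv2.imread("pics/scene4.png")[180:300,230:380]; cv2.imwrite("pics/c4.png",cv2.resize(im,None,fx=5,fy=5,interpolation=cv2.INTER_CUBIC))
E
```

```text
4.3 [-0.155  1.095  0.25   1.213 -0.412  1.686  1.452] [0.5549 0.0479 0.0737] [-0.76  0.19 -0.04] 0.9993664773539547
[[-0.699 -0.646  0.306]
 [ 0.228  0.205  0.952]
 [-0.678  0.735  0.004]]
```

View pics/c4.png

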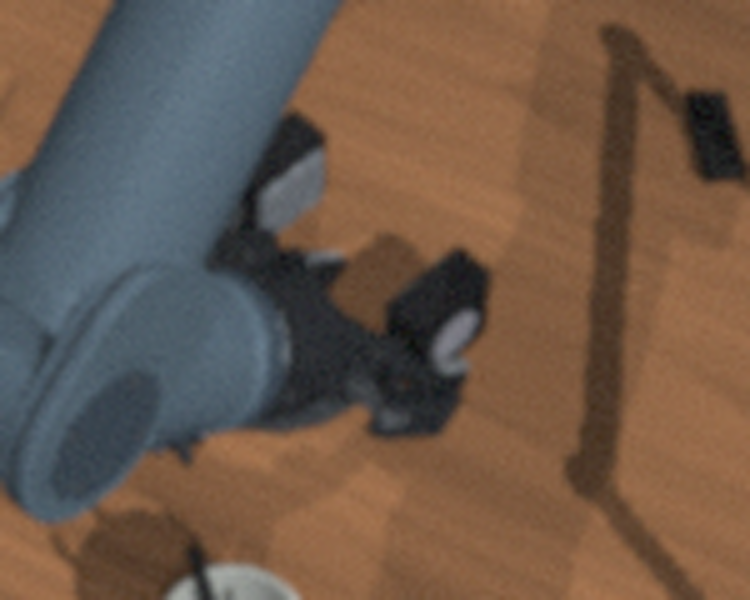

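```bash
cat >> h.py <<'E'
def proj(f,P):
    P=np.atleast_2d(P);T=np.linalg.inv(f["world_from_camera"]);K=f["camera_matrix"]
    c=P@T[:3,:3].T+T[:3,3]; return np.stack([K[0,0]*c[:,0]/-c[:,2]+K[0,2],K[1,1]*-c[:,1]/-c[:,2]+K[1,2]],1)
E
python3 - <<'E'
from h import *
f=np.load("scene4.npy",allow_pickle=True).item()
o=robot.get_obs();p=o["tool_pos"];R=o["ee_rot"]
im=cv2.resize(f["color"][180:300,230:380,::-1],None,fx=5,fy=5,interpolation=cv2.INTER_CUBIC)
def dot(P,c):
    for u,v in proj(f,P): cv2.circle(im,(int((u-230)*5),int((v-180)*5)),3,c,-1)
tip=p+R[:,0]*(-.005)
dot([tip+R[:,2]*.0425,tip-R[:,2]*.0425,tip+R[:,2]*.057,tip-R[:,2]*.057],(0,0,255))
dot([p],(0,255,255))
c=np.array([.559,-.0245]);Y=np.array([.309,.951]);Z=np.array([.951,-.309])
for y in(.052,.080):
  for z in(-.09,-.03):
    dot([np.r_[c+Y*y+Z*z,.066]],(0,255,0))
g=np.array([.532,.0537,.048]);dot([g],(255,255,0))
cv2.imwrite("pics/c4p.png",im)
E
```

```text
(no output)
```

View pics/c4p.png

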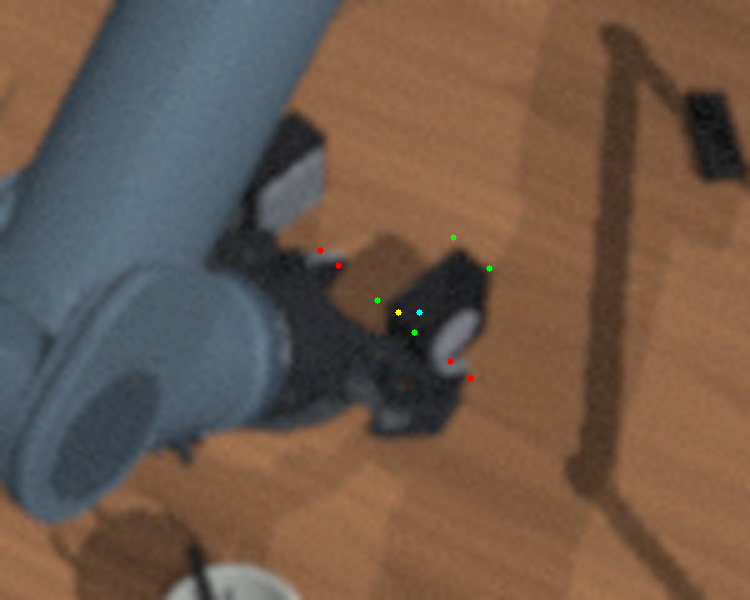

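```bash
python3 - <<'E'
from plan import *
Rm=tool(np.radians(72),np.radians(48)); d=Rm[:,0]
g=np.array([.536,.058,.047]); rel(g+.011*d,Rm)
E
```

```text
d [ 0.0401 -0.0064  0.0039] w [ 0.005 -0.     0.005] | steps 0.7
   ik [-0.17  1.11  0.24  1.29 -0.42  1.61  1.46] 0.0 0.0
```

Request:
jog_arm([
  {"dx": 0.025,"dy": -0.006,"dz": 0.004,"wx": 0.005,"wy": 0.0,"wz": 0.005,"fingers": 1.0},
  {"dx": 0.04,"dy": -0.006,"dz": 0.004,"wx": 0.005,"wy": 0.0,"wz": 0.005,"fingers": 1.0},
  {"dx": 0.04,"dy": -0.006,"dz": 0.004,"wx": 0.005,"wy": 0.0,"wz": 0.005,"fingers": 1.0},
])

```text
time: 4.72
tool_pos: [0.5281, 0.0612, 0.0415]
ee_rot: [[-0.706, -0.637, 0.308], [0.229, 0.206, 0.951], [-0.67, 0.742, 0.0]]
contact_force: [0.0, 0.4, 0.1]
width: 0.996
```

Request:
jog_arm([
  {"dx": 0.0,"dy": 0.0,"dz": 0.0,"wx": 0.0,"wy": 0.0,"wz": 0.0,"fingers": -1.0},
  {"dx": 0.0,"dy": 0.0,"dz": 0.0,"wx": 0.0,"wy": 0.0,"wz": 0.0,"fingers": -1.0},
  {"dx": 0.0,"dy": 0.0,"dz": 0.0,"wx": 0.0,"wy": 0.0,"wz": 0.0,"fingers": -1.0},
  {"dx": 0.0,"dy": 0.0,"dz": 0.0,"wx": 0.0,"wy": 0.0,"wz": 0.0,"fingers": -1.0},
  {"dx": 0.0,"dy": 0.0,"dz": 0.0,"wx": 0.0,"wy": 0.0,"wz": 0.0,"fingers": -1.0},
  {"dx": 0.0,"dy": 0.0,"dz": 0.0,"wx": 0.0,"wy": 0.0,"wz": 0.0,"fingers": -1.0},
], newtons=70)

```text
time: 5.48
tool_pos: [0.5284, 0.0602, 0.042]
ee_rot: [[-0.706, -0.638, 0.308], [0.228, 0.207, 0.951], [-0.67, 0.742, -0.001]]
contact_force: [0.9, -3.9, 5.1]
width: 0.321
```

```bash
python3 log.py; python3 - <<'E'
from h import *
f=viewer.grab_frame("scene"); save(f,"scene5"); np.save("scene5.npy",f,allow_pickle=True)
im=cv2.imread("pics/scene5.png")[160:300,220:380]; cv2.imwrite("pics/c5.png",cv2.resize(im,None,fx=4,fy=4,interpolation=cv2.INTER_CUBIC))
E
```

```text
5.475 [-0.174  1.106  0.238  1.29  -0.422  1.61   1.459] [0.5284 0.0602 0.042 ] [ 0.86 -3.92  5.06] 0.3207731416870723
[[-0.706 -0.638  0.308]
 [ 0.228  0.207  0.951]
 [-0.67   0.742 -0.001]]
```

View pics/c5.png

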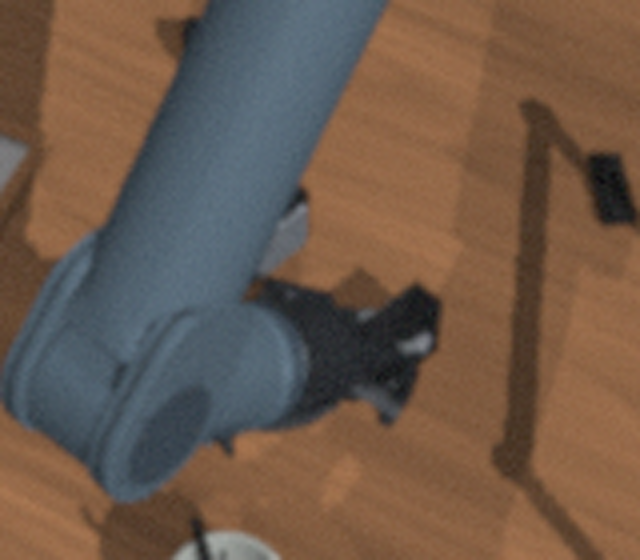

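```bash
python3 - <<'E'
from plan import *
o=robot.get_obs()
g=np.array([.60,.03,.20])
for ph,t in [(72,48),(65,25),(57,3),(50,-20),(42,-40)]:
    Rm=tool(np.radians(ph),np.radians(t)); p=g+.011*Rm[:,0]; rel(p,Rm,o); q,_,_=ik(p,Rm,o["joints"]); o=dict(o,joints=q)
g2=np.array([.6205,.0,.08]); Rm=tool(np.radians(42),np.radians(-40)); rel(g2+.011*Rm[:,0],Rm,o)
E
```

```text
d [-0.1524  0.0653 -0.0068] w [-0.    -0.001  0.002] | steps 2.7
   ik [-0.02  1.01  0.04  1.04 -0.27  1.9   1.3 ] 0.0 0.0
d [-0.1533  0.061  -0.0062] w [ 0.099 -0.074 -0.399] | steps 2.6
   ik [-0.08  0.74  0.09  1.39 -0.24  1.42  1.22] 0.0 0.0
d [-0.1556  0.0575 -0.0066] w [ 0.243 -0.117 -0.779] | steps 4.4
   ik [-0.23  0.53  0.17  1.69 -0.14  0.97  1.  ] 0.0 0.0
d [-0.159   0.0553 -0.0082] w [ 0.396 -0.099 -1.17 ] | steps 6.6
   ik [-0.63  0.45  0.45  1.95  0.16  0.58  0.51] 0.0 0.0
d [-0.1623  0.055  -0.0103] w [ 0.577 -0.041 -1.496] | steps 8.6
   ik [-1.18  0.7   0.97  2.07  0.25  0.4   0.1 ] 0.0 0.0
d [-0.1031 -0.0534 -0.0324] w [ 0.577 -0.041 -1.496] | steps 8.6
   ik [-0.95  0.88  0.74  2.06  0.69  0.2  -0.42] 0.0 0.0001
```

Request:
jog_arm([
  {"dx": -0.02,"dy": 0.02,"dz": 0.0,"wx": 0.0,"wy": 0.0,"wz": 0.0,"fingers": -1.0},
  {"dx": -0.06,"dy": 0.05,"dz": 0.0,"wx": 0.0,"wy": 0.0,"wz": 0.0,"fingers": -1.0},
  {"dx": -0.1,"dy": 0.065,"dz": 0.0,"wx": 0.0,"wy": 0.0,"wz": -0.06,"fingers": -1.0},
  {"dx": -0.14,"dy": 0.065,"dz": 0.0,"wx": 0.0,"wy": 0.0,"wz": -0.15,"fingers": -1.0},
  {"dx": -0.153,"dy": 0.062,"dz": -0.006,"wx": 0.05,"wy": -0.04,"wz": -0.27,"fingers": -1.0},
  {"dx": -0.153,"dy": 0.061,"dz": -0.006,"wx": 0.1,"wy": -0.074,"wz": -0.4,"fingers": -1.0},
  {"dx": -0.154,"dy": 0.06,"dz": -0.006,"wx": 0.15,"wy": -0.09,"wz": -0.52,"fingers": -1.0},
  {"dx": -0.155,"dy": 0.058,"dz": -0.006,"wx": 0.2,"wy": -0.11,"wz": -0.65,"fingers": -1.0},
  {"dx": -0.155,"dy": 0.058,"dz": -0.007,"wx": 0.24,"wy": -0.117,"wz": -0.78,"fingers": -1.0},
  {"dx": -0.155,"dy": 0.058,"dz": -0.007,"wx": 0.24,"wy": -0.117,"wz": -0.78,"fingers": -1.0},
])

```text
time: 6.78
tool_pos: [0.5964, 0.0328, 0.1884]
ee_rot: [[-0.045, -0.84, 0.541], [0.031, 0.54, 0.841], [-0.998, 0.055, 0.002]]
contact_force: [0.8, 0.2, -3.3]
width: 0.319
```

```bash
python3 log.py; python3 - <<'E'
from h import *
for n in ["scene","top"]: f=viewer.grab_frame(n); save(f,n+"6"); np.save(n+"6.npy",f,allow_pickle=True)
a=cv2.imread("pics/scene6.png")[60:380,160:460];b=cv2.imread("pics/top6.png")[60:380,120:420]
cv2.imwrite("pics/c6.png",np.hstack([a,b]))
from plan import *
g=np.array([.60,.03,.20])
for ph,t in [(53,-10),(50,-20),(42,-40)]:
    Rm=tool(np.radians(ph),np.radians(t)); p=g+.011*Rm[:,0]; rel(p,Rm)
E
```

```text
6.775 [-0.426  0.561  0.443  1.71  -0.318  0.984  1.146] [0.5964 0.0328 0.1884] [ 0.82  0.24 -3.33] 0.31949067165524303
[[-0.045 -0.84   0.541]
 [ 0.031  0.54   0.841]
 [-0.998  0.055  0.002]]
d [-0.0008 -0.0036 -0.0002] w [ 0.073  0.006 -0.228] | steps 1.3
   ik [-0.62  0.5   0.56  1.86 -0.21  0.73  0.94] 0.0 0.0
d [-0.0014 -0.0054 -0.0005] w [ 0.125  0.02  -0.402] | steps 2.3
   ik [-0.85  0.52  0.76  1.96 -0.14  0.57  0.78] 0.0 0.0
d [-0.0034 -0.0084 -0.0019] w [ 0.257  0.088 -0.748] | steps 4.3
   ik [-1.29  0.87  1.2   2.07 -0.37  0.39  0.67] 0.0 0.0
```

View pics/c6.png

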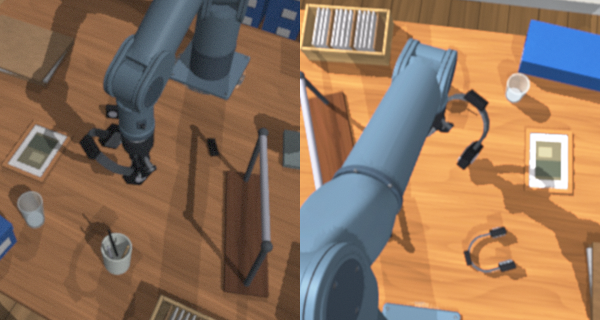

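Request:
jog_arm([
  {"dx": 0.0,"dy": -0.002,"dz": 0.0,"wx": 0.036,"wy": 0.0,"wz": -0.12,"fingers": -1.0},
  {"dx": 0.0,"dy": -0.003,"dz": 0.0,"wx": 0.073,"wy": 0.006,"wz": -0.228,"fingers": -1.0},
  {"dx": -0.001,"dy": -0.005,"dz": 0.0,"wx": 0.1,"wy": 0.013,"wz": -0.32,"fingers": -1.0},
  {"dx": -0.001,"dy": -0.005,"dz": 0.0,"wx": 0.125,"wy": 0.02,"wz": -0.4,"fingers": -1.0},
  {"dx": -0.001,"dy": -0.005,"dz": 0.0,"wx": 0.125,"wy": 0.02,"wz": -0.4,"fingers": -1.0},
])

```text
time: 7.5
tool_pos: [0.6022, 0.0296, 0.1882]
ee_rot: [[0.258, -0.723, 0.641], [-0.218, 0.603, 0.767], [-0.941, -0.338, -0.003]]
contact_force: [-0.7, 0.3, -4.4]
width: 0.321
```

```bash
python3 log.py; python3 - <<'E'
from plan import *
o=robot.get_obs()
for g in [(.6,.03,.2),(.62,.0,.2),(.62,0,.08)]:
  for ph,t in [(45,-30),(42,-40),(30,-30),(30,-40)]:
    Rm=tool(np.radians(ph),np.radians(t)); p=np.array(g)+.011*Rm[:,0];print(g,ph,t); rel(p,Rm,o)
E
```

```text
7.5 [-0.805  0.504  0.688  1.953 -0.074  0.572  0.719] [0.6022 0.0296 0.1882] [-0.73  0.35 -4.44] 0.32098814153286354
[[ 0.258 -0.723  0.641]
 [-0.218  0.603  0.767]
 [-0.941 -0.338 -0.003]]
(0.6, 0.03, 0.2) 45 -30
d [-0.0009 -0.004  -0.0016] w [ 0.082  0.035 -0.179] | steps 1.1
   ik [-1.06  0.6   0.92  2.02 -0.02  0.46  0.5 ] 0.0 0.0
(0.6, 0.03, 0.2) 42 -40
d [-0.0015 -0.0058 -0.0021] w [ 0.125  0.069 -0.353] | steps 2.0
   ik [-1.25  0.78  1.1   2.07 -0.07  0.38  0.4 ] 0.0 0.0
(0.6, 0.03, 0.2) 30 -30
d [-0.001  -0.0037 -0.003 ] w [ 0.32   0.145 -0.177] | steps 2.1
   ik [-1.08  0.7   0.96  1.93 -0.08  0.63  0.3 ] 0.0 0.0
(0.6, 0.03, 0.2) 30 -40
d [-0.0016 -0.0055 -0.0035] w [ 0.308  0.173 -0.35 ] | steps 2.7
   ik [-1.23  0.85  1.1   1.97 -0.08  0.57  0.22] 0.0 0.0
(0.62, 0.0, 0.2) 45 -30
d [ 0.0108 -0.0366 -0.0118] w [ 0.082  0.035 -0.179] | steps 1.1
   ik [-0.96  0.61  0.88  1.99 -0.03  0.44  0.56] 0.0 0.0
(0.62, 0.0, 0.2) 42 -40
d [ 0.0102 -0.0384 -0.0123] w [ 0.125  0.069 -0.353] | steps 2.0
   ik [-1.16  0.78  1.07  2.05 -0.07  0.35  0.45] 0.0 0.0
(0.62, 0.0, 0.2) 30 -30
d [
[... 153 characters left out ...]
1 -0.038  -0.0137] w [ 0.308  0.173 -0.35 ] | steps 2.7
   ik [-1.15  0.85  1.08  1.94 -0.08  0.54  0.27] 0.0 0.0
(0.62, 0, 0.08) 45 -30
d [ 0.1237  0.0039 -0.0115] w [ 0.082  0.035 -0.179] | steps 2.0
   ik [-0.85  0.81  0.73  2.03 -0.16  0.22  0.58] 0.0 0.0
(0.62, 0, 0.08) 42 -40
d [ 0.1232  0.0021 -0.012 ] w [ 0.125  0.069 -0.353] | steps 2.0
   ik [-0.95  0.88  0.74  2.06  0.7   0.2  -0.42] 0.0 0.0001
(0.62, 0, 0.08) 30 -30
d [ 0.1236  0.0042 -0.0129] w [ 0.32   0.145 -0.177] | steps 2.1
   ik [-0.91  0.89  0.81  1.93 -0.22  0.41  0.37] 0.0 0.0
(0.62, 0, 0.08) 30 -40
d [ 0.1231  0.0025 -0.0134] w [ 0.308  0.173 -0.35 ] | steps 2.7
   ik [-1.07  1.05  0.95  1.96 -0.23  0.36  0.26] 0.0 0.0
```

Request:
jog_arm([
  {"dx": 0.003,"dy": -0.01,"dz": -0.004,"wx": 0.1,"wy": 0.05,"wz": -0.1,"fingers": -1.0},
  {"dx": 0.006,"dy": -0.02,"dz": -0.008,"wx": 0.2,"wy": 0.1,"wz": -0.2,"fingers": -1.0},
  {"dx": 0.01,"dy": -0.03,"dz": -0.012,"wx": 0.3,"wy": 0.15,"wz": -0.28,"fingers": -1.0},
  {"dx": 0.01,"dy": -0.038,"dz": -0.014,"wx": 0.308,"wy": 0.173,"wz": -0.35,"fingers": -1.0},
  {"dx": 0.01,"dy": -0.038,"dz": -0.014,"wx": 0.308,"wy": 0.173,"wz": -0.35,"fingers": -1.0},
  {"dx": 0.01,"dy": -0.038,"dz": -0.014,"wx": 0.308,"wy": 0.173,"wz": -0.35,"fingers": -1.0},
])

```text
time: 8.25
tool_pos: [0.6236, -0.0071, 0.1916]
ee_rot: [[0.32, -0.382, 0.867], [-0.556, 0.665, 0.499], [-0.767, -0.642, 0.0]]
contact_force: [-0.1, -0.4, -4.0]
width: 0.316
```

```bash
python3 log.py; python3 - <<'E'
from h import *
for n in ["scene","top"]: f=viewer.grab_frame(n); save(f,n+"7"); np.save(n+"7.npy",f,allow_pickle=True)
a=cv2.imread("pics/scene7.png")[100:340,180:440];b=cv2.imread("pics/top7.png")[60:300,150:410]
cv2.imwrite("pics/c7.png",cv2.resize(np.hstack([a,b]),None,fx=1.5,fy=1.5))
E
```

```text
8.25 [-1.127e+00  8.160e-01  1.042e+00  1.943e+00 -1.000e-03  5.400e-01
  2.010e-01] [ 0.6236 -0.0071  0.1916] [-0.15 -0.39 -4.  ] 0.3157426644488463
[[ 0.32  -0.382  0.867]
 [-0.556  0.665  0.499]
 [-0.767 -0.642  0.   ]]
```

View pics/c7.png

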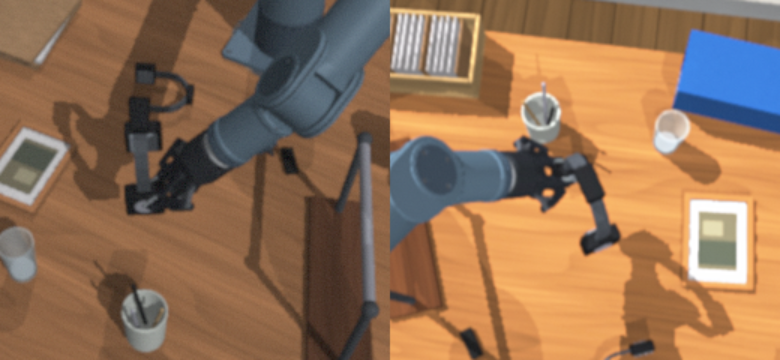

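```bash
cat >> h.py <<'E'
def hs_pts():
    L=[]
    def box(c,h):
        for sx in(-1,1):
            for sy in(-1,1):
                for sz in(-1,1): L.append(np.array(c)+np.array(h)*[sx,sy,sz])
    box((0,.066,-.06),(.033,.014,.03));box((0,-.066,-.06),(.033,.014,.03));box((0,0,.078),(.015,.028,.011))
    for t in np.linspace(0,np.pi,25):
        for x in(-.011,.011):
            for r in (.062,.07): L.append(np.array([x,r*np.cos(t),.005+r*np.sin(t)]))
    return np.array(L)
def overlay(f,c,R,name,crop,s=4):
    x0,y0,w,h=crop
    im=cv2.resize(np.ascontiguousarray(f["color"][y0:y0+h,x0:x0+w,::-1]),None,fx=s,fy=s,interpolation=cv2.INTER_CUBIC)
    for u,v in proj(f,hs_pts()@R.T+c): cv2.circle(im,(int((u-x0)*s),int((v-y0)*s)),2,(0,255,0),-1)
    cv2.imwrite("pics/"+name+".png",im)
E
python3 - <<'E'
from h import *
# at grasp
Rg=np.array([[-0.706,-0.638,0.308],[0.228,0.207,0.951],[-0.67,0.742,-0.001]]);pg=np.array([.5284,.0602,.042])
a=-.325; z=np.array([np.cos(a),np.sin(a),0]);x=np.array([0,0,-1.]);y=np.cross(z,x)
# snap y to jaw axis
y=Rg[:,2];x=np.array([0,0,-1.]);z=np.cross(x,y);z/=np.linalg.norm(z)
Rh=np.stack([x,y,z],1)
c=np.array([.560,-.0205,.033])
# centre cup between jaws
c=c+y*((pg-(c+Rh@[0,.066,-.06]))@y)
Rt=Rg.T@Rh; ct=Rg.T@(c-pg); np.savez("grip1.npz",Rt=Rt,ct=ct); print(c,ct)
o=robot.get_obs();R=o["ee_rot"]@Rt; C=o["tool_pos"]+o["ee_rot"]@ct; print(C,R.round(3))
f=np.load("scene7.npy",allow_pickle=True).item(); overlay(f,C,R,"o7s",(230,130,130,130),5)
f=np.load("top7.npy",allow_pickle=True).item(); overlay(f,C,R,"o7t",(220,130,110,110),5)
a=cv2.imread("pics/o7s.png");b=cv2.imread("pics/o7t.png"); cv2.imwrite("pics/o7.png",cv2.resize(np.hstack([cv2.resize(a,(550,550)),b]),(800,400)))
E
```

```text
[ 0.56032412 -0.01949922  0.03299895] [-0.03467915 -0.04354411 -0.06595233]
[ 0.57175003 -0.04969108  0.24637789] [[ 0.499  0.866  0.018]
 [-0.866  0.498 -0.034]
 [-0.038  0.002  0.999]]
```

View pics/o7.png

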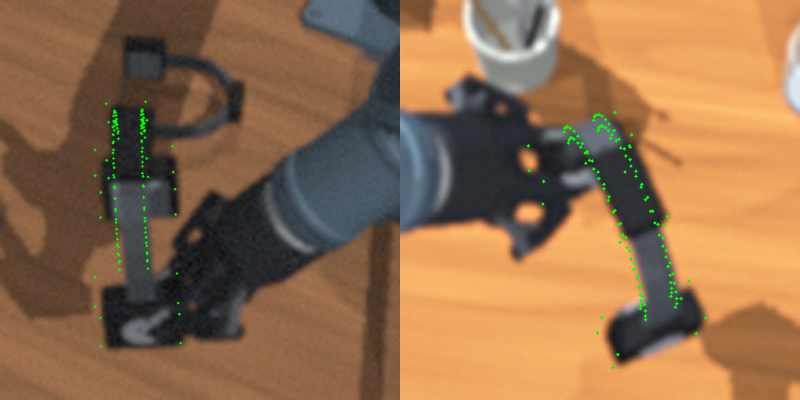

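```bash
python3 - <<'E'
from plan import *
o=robot.get_obs(); R=o["ee_rot"];p=o["tool_pos"]
for dz in [-.05,-.1,-.15,-.157]:
    rel(p+[0,0,dz],R,o)
E
```

```text
d [ 0.0384  0.0321 -0.0001] w [0. 0. 0.] | steps 0.8
   ik [-1.09  0.89  0.98  1.96 -0.04  0.46  0.17] 0.0 0.0
d [ 0.0767  0.0642 -0.0001] w [0. 0. 0.] | steps 1.6
   ik [-1.06  0.98  0.92  1.96 -0.07  0.39  0.14] 0.0 0.0
d [ 0.1151  0.0962 -0.0002] w [0. 0. 0.] | steps 2.4
   ik [-1.03  1.06  0.87  1.95 -0.1   0.32  0.11] 0.0 0.0
d [ 0.1204  0.1007 -0.0002] w [0. 0. 0.] | steps 2.5
   ik [-1.02  1.07  0.86  1.95 -0.11  0.31  0.1 ] 0.0 0.0
```

Request:
jog_arm([
  {"dx": 0.03,"dy": 0.025,"dz": 0.0,"wx": 0.0,"wy": 0.0,"wz": -0.035,"fingers": -1.0},
  {"dx": 0.07,"dy": 0.058,"dz": 0.0,"wx": 0.0,"wy": 0.0,"wz": -0.035,"fingers": -1.0},
  {"dx": 0.1,"dy": 0.084,"dz": 0.0,"wx": 0.0,"wy": 0.0,"wz": -0.035,"fingers": -1.0},
  {"dx": 0.111,"dy": 0.093,"dz": 0.0,"wx": 0.0,"wy": 0.0,"wz": -0.035,"fingers": -1.0},
  {"dx": 0.111,"dy": 0.093,"dz": 0.0,"wx": 0.0,"wy": 0.0,"wz": -0.035,"fingers": -1.0},
  {"dx": 0.111,"dy": 0.093,"dz": 0.0,"wx": 0.0,"wy": 0.0,"wz": -0.035,"fingers": -1.0},
])

```text
time: 9.1
tool_pos: [0.6248, -0.0069, 0.0491]
ee_rot: [[0.336, -0.368, 0.867], [-0.578, 0.646, 0.498], [-0.744, -0.668, 0.004]]
contact_force: [0.8, -0.7, -4.1]
width: 0.323
```

```bash
python3 log.py; python3 - <<'E'
from h import *
g=np.load("grip1.npz");o=robot.get_obs();R=o["ee_rot"]@g["Rt"]; C=o["tool_pos"]+o["ee_rot"]@g["ct"]; print(C,R.round(3), "lowest",(hs_pts()@R.T+C)[:,2].min())
fs=[viewer.grab_frame(n) for n in("scene","top")]
overlay(fs[0],C,R,"o8s",(230,130,130,130),5);overlay(fs[1],C,R,"o8t",(210,130,130,130),5)
cv2.imwrite("pics/o8.png",cv2.resize(np.hstack([cv2.imread("pics/o8s.png"),cv2.imread("pics/o8t.png")]),(800,400)))
E
```

```text
9.1 [-1.061  1.083  0.897  1.957 -0.094  0.323  0.081] [ 0.6248 -0.0069  0.0491] [ 0.79 -0.71 -4.09] 0.3226470081235867
[[ 0.336 -0.368  0.867]
 [-0.578  0.646  0.498]
 [-0.744 -0.668  0.004]]
[ 0.57195961 -0.04787244  0.10368321] [[ 0.499  0.867 -0.002]
 [-0.866  0.498 -0.005]
 [-0.002  0.004  1.   ]] lowest 0.013235520280175633
```

View pics/o8.png

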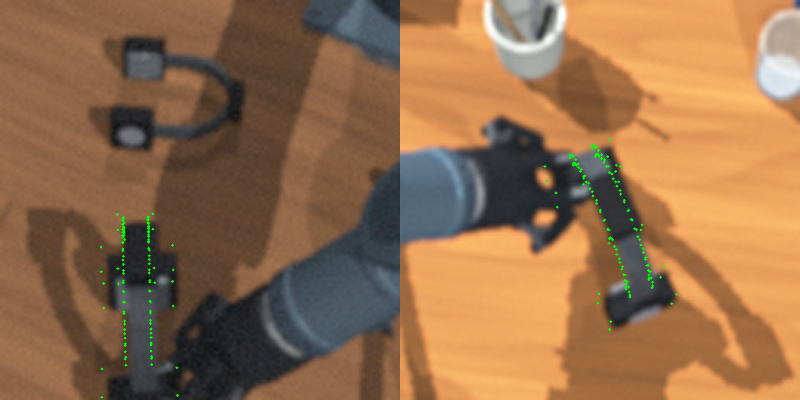

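Request:
jog_arm([
  {"dx": 0.004,"dy": 0.0035,"dz": 0.0,"wx": 0.0,"wy": 0.0,"wz": 0.0,"fingers": -1.0},
  {"dx": 0.007,"dy": 0.0065,"dz": 0.0,"wx": 0.0,"wy": 0.0,"wz": 0.0,"fingers": -1.0},
  {"dx": 0.007,"dy": 0.0065,"dz": 0.0,"wx": 0.0,"wy": 0.0,"wz": 0.0,"fingers": -1.0},
])

```text
time: 9.57
tool_pos: [0.6242, -0.0064, 0.0388]
ee_rot: [[0.335, -0.369, 0.867], [-0.578, 0.646, 0.498], [-0.744, -0.668, 0.003]]
contact_force: [0.6, 0.6, -4.2]
width: 0.318
```

Request:
jog_arm([
  {"dx": 0.0015,"dy": 0.0013,"dz": 0.0,"wx": 0.0,"wy": 0.0,"wz": 0.0,"fingers": -1.0},
  {"dx": 0.0015,"dy": 0.0013,"dz": 0.0,"wx": 0.0,"wy": 0.0,"wz": 0.0,"fingers": -1.0},
])

```text
time: 9.82
tool_pos: [0.6246, -0.0068, 0.0377]
ee_rot: [[0.336, -0.368, 0.867], [-0.578, 0.646, 0.498], [-0.743, -0.669, 0.004]]
contact_force: [-4.0, 2.5, 4.0]
width: 0.321
```

Request:
jog_arm([
  {"dx": 0.0,"dy": 0.0,"dz": 0.0,"wx": 0.0,"wy": 0.0,"wz": 0.0,"fingers": 0.2},
  {"dx": 0.0,"dy": 0.0,"dz": 0.0,"wx": 0.0,"wy": 0.0,"wz": 0.0,"fingers": 0.6},
  {"dx": 0.0,"dy": 0.0,"dz": 0.0,"wx": 0.0,"wy": 0.0,"wz": 0.0,"fingers": 1.0},
  {"dx": 0.0,"dy": 0.0,"dz": 0.0,"wx": 0.0,"wy": 0.0,"wz": 0.0,"fingers": 1.0},
  {"dx": 0.0,"dy": 0.0,"dz": 0.0,"wx": 0.0,"wy": 0.0,"wz": 0.0,"fingers": 1.0},
  {"dx": 0.0,"dy": 0.0,"dz": 0.0,"wx": 0.0,"wy": 0.0,"wz": 0.0,"fingers": 1.0},
  {"dx": 0.0,"dy": 0.0,"dz": 0.0,"wx": 0.0,"wy": 0.0,"wz": 0.0,"fingers": 1.0},
])

```text
time: 10.7
tool_pos: [0.6246, -0.0068, 0.0377]
ee_rot: [[0.336, -0.368, 0.867], [-0.578, 0.646, 0.498], [-0.743, -0.669, 0.004]]
contact_force: [-1.0, -0.4, 0.4]
width: 1.001
```

```bash
python3 log.py; python3 - <<'E'
from plan import *
o=robot.get_obs();R=o["ee_rot"];p=o["tool_pos"]
for b in [.03,.06,.1,.14]: rel(p-b*R[:,0],R,o); print((p-b*R[:,0]).round(3))
E
```

```text
10.7 [-1.056  1.104  0.886  1.953 -0.102  0.31   0.072] [ 0.6246 -0.0068  0.0377] [-0.96 -0.4   0.35] 1.000705185356092
[[ 0.336 -0.368  0.867]
 [-0.578  0.646  0.498]
 [-0.743 -0.669  0.004]]
d [-0.03 -0.    0.  ] w [0. 0. 0.] | steps 0.5
   ik [-1.11  1.07  0.91  1.97 -0.1   0.36  0.07] 0.0 0.0
[0.615 0.011 0.06 ]
d [-0.06  0.   -0.  ] w [0. 0. 0.] | steps 1.0
   ik [-1.16  1.03  0.94  1.98 -0.09  0.4   0.06] 0.0 0.0
[0.604 0.028 0.082]
d [-0.1  0.  -0. ] w [0. 0. 0.] | steps 1.6
   ik [-1.24  0.98  0.99  1.99 -0.08  0.47  0.05] 0.0 0.0
[0.591 0.051 0.112]
d [-0.14  0.   -0.  ] w [0. 0. 0.] | steps 2.2
   ik [-1.31  0.94  1.03  1.99 -0.06  0.55  0.04] 0.0 0.0
[0.578 0.074 0.142]
```

Request:
jog_arm([
  {"dx": -0.02,"dy": 0.0,"dz": 0.0,"wx": 0.0,"wy": 0.0,"wz": 0.0,"fingers": 1.0},
  {"dx": -0.06,"dy": 0.0,"dz": 0.0,"wx": 0.0,"wy": 0.0,"wz": 0.0,"fingers": 1.0},
  {"dx": -0.11,"dy": 0.0,"dz": 0.0,"wx": 0.0,"wy": 0.0,"wz": 0.0,"fingers": 1.0},
  {"dx": -0.16,"dy": 0.0,"dz": 0.0,"wx": 0.0,"wy": 0.0,"wz": 0.0,"fingers": 1.0},
  {"dx": -0.2,"dy": 0.0,"dz": 0.0,"wx": 0.0,"wy": 0.0,"wz": 0.0,"fingers": 1.0},
  {"dx": -0.2,"dy": 0.0,"dz": 0.0,"wx": 0.0,"wy": 0.0,"wz": 0.0,"fingers": 1.0},
])

```text
time: 11.45
tool_pos: [0.5578, 0.1125, 0.1882]
ee_rot: [[0.34, -0.37, 0.865], [-0.574, 0.647, 0.502], [-0.745, -0.667, 0.008]]
contact_force: [0.2, 0.1, -0.0]
width: 1.001
```

```bash
python3 log.py; python3 - <<'E'
from h import *
C=np.array([.572,-.048,.09]); a=np.radians(-60);R=np.stack([[np.cos(a),np.sin(a),0],[-np.sin(a),np.cos(a),0],[0,0,1]],1)
fs=[viewer.grab_frame(n) for n in("scene","top")]
for n,f in zip(("scene","top"),fs): save(f,n+"9"); np.save(n+"9.npy",f,allow_pickle=True)
overlay(fs[0],C,R,"o9s",(230,130,160,160),5);overlay(fs[1],C,R,"o9t",(190,120,160,160),5)
cv2.imwrite("pics/o9.png",cv2.resize(np.hstack([cv2.imread("pics/o9s.png"),cv2.imread("pics/o9t.png")]),(800,400)))
E
```

```text
11.45 [-1.432  0.876  1.105  1.973 -0.043  0.669  0.028] [0.5578 0.1125 0.1882] [ 0.19  0.08 -0.02] 1.0006527786135258
[[ 0.34  -0.37   0.865]
 [-0.574  0.647  0.502]
 [-0.745 -0.667  0.008]]
```

View pics/o9.png

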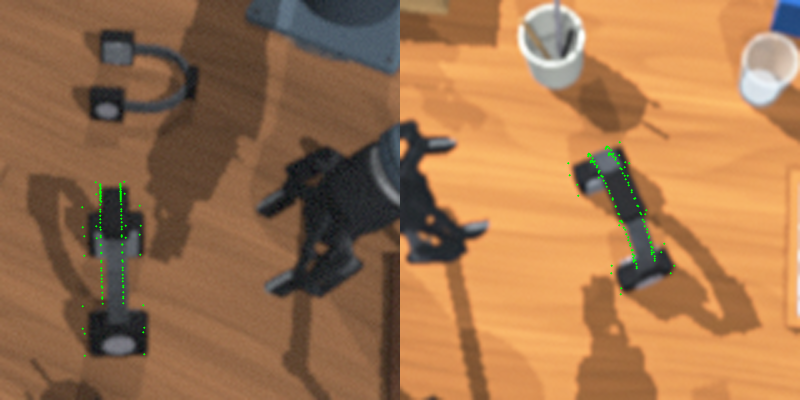

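```bash
cat > fit.py <<'E'
from h import *
from scipy.optimize import minimize
def pix_fit(f,C0,yaw0,free_tilt=True):
    """silhouette-free: ICP of cloud pts to model boxes via sdf, upright + small tilt"""
    from scipy.spatial.transform import Rotation as Ro
    P=cloud(f).reshape(-1,3)
    n=np.linalg.norm(P[:,:2]-C0[:2],axis=1); s=P[(n<.105)&(P[:,2]>C0[2]-.078)&(P[:,2]<C0[2]+.11)]
    def sdf(q):
        def box(c,h):
            d=np.abs(q-c)-h; return np.linalg.norm(np.maximum(d,0),axis=1)+np.minimum(d.max(1),0)
        r=np.hypot(q[:,1],q[:,2]-.005); dd=np.stack([np.abs(q[:,0])-.011,np.abs(r-.066)-.004],1)
        ring=np.linalg.norm(np.maximum(dd,0),axis=1)+np.minimum(dd.max(1),0); ring=np.where(q[:,2]>.005,ring,1)
        L=[box([0,.066,-.06],[.033,.014,.03]),box([0,-.066,-.06],[.033,.014,.03]),box([0,0,.078],[.015,.028,.011]),box([0,.066,-.012],[.011,.004,.018]),box([0,-.066,-.012],[.011,.004,.018]),ring]
        return np.min(L,axis=0)
    def cost(v):
        R=Ro.from_euler('zxy',[v[3],v[4],v[5]]).as_matrix(); q=(s-v[:3])@R
        d=np.minimum(np.abs(sdf(q)),.012); return (d**2).sum()
    b=min((minimize(cost,np.r_[C0+[dx,dy,0],yaw0,0,0],method="Powell",options=dict(xtol=1e-4,ftol=1e-8,maxiter=60)) for dx in(-.006,.006) for dy in(-.006,.006)),key=lambda r:r.fun)
    return b.x,b.fun,len(s)
E
python3 - <<'E'
from fit import *
for n in("scene","top"):
    f=np.load(n+"9.npy",allow_pickle=True).item()
    v,c,k=pix_fit(f,np.array([.572,-.048,.09]),np.radians(-60)); print(n,v[:3].round(4),np.degrees(v[3:]).round(2),np.sqrt(c/k),k)
E
```

```text
scene [ 0.5733 -0.0429  0.0873] [-6.048e+01  4.800e-01  2.000e-02] 0.0020317606317151794 1087
top [ 0.5728 -0.0487  0.0892] [-59.53  -0.18   0.18] 0.00167008931487075 896
```

```bash
python3 - <<'E'
from plan import *
o=robot.get_obs()
for h0,h1 in [(-60,20.5),(120,200.5)]:
    q=o["joints"]
    for p,h in [((.56,.05,.3),(30+h0)/2 if h0<0 else 75),((.5727,-.0475,.25),h0),((.5727,-.0475,.168),h0),((.5727,-.0475,.36),h0),((.55,.13,.36),(h0+h1)/2),((.524,.321,.36),h1),((.524,.321,.265),h1)]:
        Rm=tool(np.radians(h),0); q,e,er=ik(np.array(p),Rm,q); print(p,h,q.round(2),round(e,4),round(er,4))
E
```

```text
(0.56, 0.05, 0.3) -15.0 [-0.94  0.51  1.09  1.75 -0.49  1.18  0.03] 0.0 0.0
(0.5727, -0.0475, 0.25) -60 [-0.78  0.69  1.19  1.78 -0.69  1.17 -0.43] 0.0 0.0
(0.5727, -0.0475, 0.168) -60 [-0.72  0.77  1.08  1.84 -0.8   1.04 -0.35] 0.0 0.0
(0.5727, -0.0475, 0.36) -60 [-0.83  0.56  1.25  1.64 -0.54  1.35 -0.54] 0.0 0.0
(0.55, 0.13, 0.36) -19.75 [-1.09  0.45  1.1   1.66 -0.41  1.29 -0.27] 0.0 0.0
(0.524, 0.321, 0.36) 20.5 [-1.22  0.48  0.88  1.52 -0.38  1.31  0.06] 0.0 0.0
(0.524, 0.321, 0.265) 20.5 [-1.19  0.56  0.82  1.65 -0.45  1.13  0.11] 0.0 0.0
(0.56, 0.05, 0.3) 75 [-0.77  0.41  0.8   1.74 -0.32  1.13  1.44] 0.0 0.0
(0.5727, -0.0475, 0.25) 120 [-0.44  0.44  0.6   1.76 -0.29  1.03  2.36] 0.0 0.0
(0.5727, -0.0475, 0.168) 120 [-0.4   0.55  0.54  1.83 -0.36  0.87  2.41] 0.0 0.0
(0.5727, -0.0475, 0.36) 120 [-0.47  0.34  0.62  1.62 -0.2   1.25  2.29] 0.0 0.0
(0.55, 0.13, 0.36) 160.25 [-0.64  0.29  0.42  1.64 -0.12  1.24  2.6 ] 0.0 0.0
(0.524, 0.321, 0.36) 200.5 [-0.34  0.41 -0.39  1.47  0.16  1.3   2.75] 0.0 0.0
(0.524, 0.321, 0.265) 200.5 [-0.35  0.48 -0.38  1.59  0.19  1.11  2.72] 0.0 0.0
```

```bash
python3 - <<'E'
from plan import *
for p,h in [((.56,.08,.30),-10),((.5727,-.0475,.28),-60)]:
    rel(np.array(p),tool(np.radians(h),0))
E
```

```text
d [-0.0666 -0.0959 -0.0115] w [0.663 0.258 0.7  ] | steps 5.3
   ik [-0.98  0.51  1.07  1.74 -0.48  1.18  0.05] 0.0 0.0
d [ 0.0262 -0.1696 -0.0642] w [1.491 0.575 0.57 ] | steps 9.1
   ik [-0.79  0.63  1.18  1.74 -0.62  1.2  -0.48] 0.0 0.0
```

Request:
jog_arm([
  {"dx": -0.03,"dy": -0.045,"dz": -0.005,"wx": 0.12,"wy": 0.05,"wz": 0.13,"fingers": 1.0},
  {"dx": -0.0666,"dy": -0.096,"dz": -0.0115,"wx": 0.26,"wy": 0.1,"wz": 0.28,"fingers": 1.0},
  {"dx": -0.0666,"dy": -0.096,"dz": -0.0115,"wx": 0.4,"wy": 0.155,"wz": 0.42,"fingers": 1.0},
  {"dx": -0.0666,"dy": -0.096,"dz": -0.0115,"wx": 0.53,"wy": 0.21,"wz": 0.56,"fingers": 1.0},
  {"dx": -0.0666,"dy": -0.096,"dz": -0.0115,"wx": 0.663,"wy": 0.258,"wz": 0.7,"fingers": 1.0},
  {"dx": -0.05,"dy": -0.11,"dz": -0.02,"wx": 0.85,"wy": 0.33,"wz": 0.68,"fingers": 1.0},
  {"dx": -0.02,"dy": -0.135,"dz": -0.04,"wx": 1.1,"wy": 0.43,"wz": 0.65,"fingers": 1.0},
  {"dx": 0.0,"dy": -0.155,"dz": -0.055,"wx": 1.3,"wy": 0.5,"wz": 0.6,"fingers": 1.0},
  {"dx": 0.026,"dy": -0.17,"dz": -0.064,"wx": 1.491,"wy": 0.575,"wz": 0.57,"fingers": 1.0},
  {"dx": 0.026,"dy": -0.17,"dz": -0.064,"wx": 1.491,"wy": 0.575,"wz": 0.57,"fingers": 1.0},
  {"dx": 0.026,"dy": -0.17,"dz": -0.064,"wx": 1.491,"wy": 0.575,"wz": 0.57,"fingers": 1.0},
  {"dx": 0.026,"dy": -0.17,"dz": -0.064,"wx": 1.491,"wy": 0.575,"wz": 0.57,"fingers": 1.0},
])

```text
time: 13.05
tool_pos: [0.5726, -0.0477, 0.2799]
ee_rot: [[-0.001, 0.865, 0.502], [0.0, 0.502, -0.865], [-1.0, -0.001, -0.001]]
contact_force: [-0.6, 0.2, -1.0]
width: 1.001
```

```bash
python3 log.py; python3 - <<'E'
from plan import *
for z in (.22,.168): rel(np.array([.5727,-.0475,z]),tool(np.radians(-60),0))
E
```

```text
13.05 [-0.792  0.641  1.199  1.743 -0.637  1.213 -0.464] [ 0.5726 -0.0477  0.2799] [-0.58  0.23 -0.95] 1.0010968437410153
[[-0.001  0.865  0.502]
 [ 0.     0.502 -0.865]
 [-1.    -0.001 -0.001]]
d [ 0.0599  0.0002 -0.    ] w [ 0.003 -0.001  0.001] | steps 1.0
   ik [-0.75  0.7   1.13  1.8  -0.71  1.11 -0.42] 0.0 0.0
d [0.1119 0.0003 0.    ] w [ 0.003 -0.001  0.001] | steps 1.8
   ik [-0.71  0.76  1.06  1.84 -0.78  1.03 -0.37] 0.0 0.0
```

Request:
jog_arm([
  {"dx": 0.055,"dy": 0.0,"dz": 0.0,"wx": 0.003,"wy": 0.0,"wz": 0.0,"fingers": 1.0},
  {"dx": 0.09,"dy": 0.0,"dz": 0.0,"wx": 0.003,"wy": 0.0,"wz": 0.0,"fingers": 1.0},
  {"dx": 0.112,"dy": 0.0,"dz": 0.0,"wx": 0.003,"wy": 0.0,"wz": 0.0,"fingers": 1.0},
  {"dx": 0.112,"dy": 0.0,"dz": 0.0,"wx": 0.003,"wy": 0.0,"wz": 0.0,"fingers": 1.0},
])

```text
time: 13.55
tool_pos: [0.5719, -0.0474, 0.1671]
ee_rot: [[-0.003, 0.866, 0.501], [0.0, 0.501, -0.866], [-1.0, -0.002, -0.002]]
contact_force: [-0.8, 0.4, 0.3]
width: 1.002
```

```bash
python3 log.py; python3 - <<'E'
from h import *
C=np.array([.5727,-.0475,.09]); a=np.radians(-60);R=np.stack([[np.cos(a),np.sin(a),0],[-np.sin(a),np.cos(a),0],[0,0,1]],1)
fs=[viewer.grab_frame(n) for n in("scene","top")]
overlay(fs[0],C,R,"o10s",(230,130,160,160),5);overlay(fs[1],C,R,"o10t",(190,120,160,160),5)
cv2.imwrite("pics/o10.png",cv2.resize(np.hstack([cv2.imread("pics/o10s.png"),cv2.imread("pics/o10t.png")]),(800,400)))
E
```

```text
13.55 [-0.708  0.758  1.058  1.843 -0.776  1.026 -0.37 ] [ 0.5719 -0.0474  0.1671] [-0.82  0.36  0.26] 1.001565643561987
[[-0.003  0.866  0.501]
 [ 0.     0.501 -0.866]
 [-1.    -0.002 -0.002]]
```

View pics/o10.png

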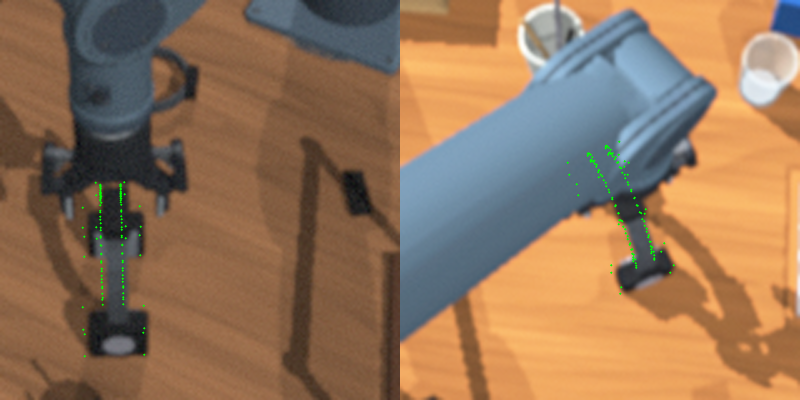

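Request:
jog_arm([
  {"dx": -0.002,"dy": 0.0,"dz": 0.0,"wx": 0.0,"wy": 0.0,"wz": 0.0,"fingers": 0.0},
  {"dx": -0.002,"dy": 0.0,"dz": 0.0,"wx": 0.0,"wy": 0.0,"wz": 0.0,"fingers": -1.0},
  {"dx": -0.002,"dy": 0.0,"dz": 0.0,"wx": 0.0,"wy": 0.0,"wz": 0.0,"fingers": -1.0},
  {"dx": -0.002,"dy": 0.0,"dz": 0.0,"wx": 0.0,"wy": 0.0,"wz": 0.0,"fingers": -1.0},
  {"dx": -0.002,"dy": 0.0,"dz": 0.0,"wx": 0.0,"wy": 0.0,"wz": 0.0,"fingers": -1.0},
  {"dx": -0.002,"dy": 0.0,"dz": 0.0,"wx": 0.0,"wy": 0.0,"wz": 0.0,"fingers": -1.0},
], newtons=70)

```text
time: 14.4
tool_pos: [0.5735, -0.0478, 0.1717]
ee_rot: [[0.001, 0.866, 0.5], [0.001, 0.5, -0.866], [-1.0, 0.001, -0.0]]
contact_force: [-1.4, 2.0, 5.4]
width: 0.332
```

Request:
jog_arm([
  {"dx": -0.02,"dy": 0.0,"dz": 0.0,"wx": 0.0,"wy": 0.0,"wz": 0.0,"fingers": -1.0},
  {"dx": -0.06,"dy": 0.0,"dz": 0.0,"wx": 0.0,"wy": 0.0,"wz": 0.0,"fingers": -1.0},
  {"dx": -0.11,"dy": 0.0,"dz": 0.0,"wx": 0.0,"wy": 0.0,"wz": 0.0,"fingers": -1.0},
  {"dx": -0.16,"dy": 0.0,"dz": 0.0,"wx": 0.0,"wy": 0.0,"wz": 0.0,"fingers": -1.0},
  {"dx": -0.2,"dy": 0.0,"dz": 0.0,"wx": 0.0,"wy": 0.0,"wz": 0.0,"fingers": -1.0},
  {"dx": -0.24,"dy": 0.0,"dz": 0.0,"wx": 0.0,"wy": 0.0,"wz": 0.0,"fingers": -1.0},
  {"dx": -0.265,"dy": 0.0,"dz": 0.0,"wx": 0.0,"wy": 0.0,"wz": 0.0,"fingers": -1.0},
  {"dx": -0.265,"dy": 0.0,"dz": 0.0,"wx": 0.0,"wy": 0.0,"wz": 0.0,"fingers": -1.0},
])

```text
time: 15.4
tool_pos: [0.5735, -0.0489, 0.4388]
ee_rot: [[0.005, 0.866, 0.5], [0.001, 0.5, -0.866], [-1.0, 0.004, 0.002]]
contact_force: [0.9, -0.6, -4.5]
width: 0.332
```

```bash
python3 log.py; python3 - <<'E'
from h import *
from plan import *
fs=[viewer.grab_frame(n) for n in("scene","top")]
for n,f in zip(("scene","top"),fs): save(f,n+"11")
cv2.imwrite("pics/c11.png",np.hstack([cv2.imread("pics/scene11.png")[:,150:450],cv2.imread("pics/top11.png")[:,100:400]]))
o=robot.get_obs()
for p,h in [((.55,.13,.43),-20),((.524,.321,.43),20.5),((.524,.321,.262),20.5)]:
    rel(np.array(p),tool(np.radians(h),0),o)
E
```

```text
15.4 [-0.813  0.46   1.218  1.506 -0.435  1.471 -0.636] [ 0.5735 -0.0489  0.4388] [ 0.93 -0.65 -4.52] 0.3324485340621212
[[ 0.005  0.866  0.5  ]
 [ 0.001  0.5   -0.866]
 [-1.     0.004  0.002]]
d [ 0.0062  0.0695 -0.1653] w [-0.698 -0.001 -0.001] | steps 3.7
   ik [-1.07  0.37  1.04  1.54 -0.32  1.42 -0.36] 0.0 0.0
d [ 0.0064  0.1425 -0.3437] w [-1.405e+00 -1.000e-03 -1.000e-03] | steps 7.5
   ik [-1.18  0.43  0.82  1.41 -0.31  1.44 -0.  ] 0.0 0.0
d [ 0.1744  0.1424 -0.3435] w [-1.405e+00 -1.000e-03 -1.000e-03] | steps 7.5
   ik [-1.12  0.54  0.72  1.65 -0.38  1.11  0.06] 0.0 0.0
```

View pics/c11.png

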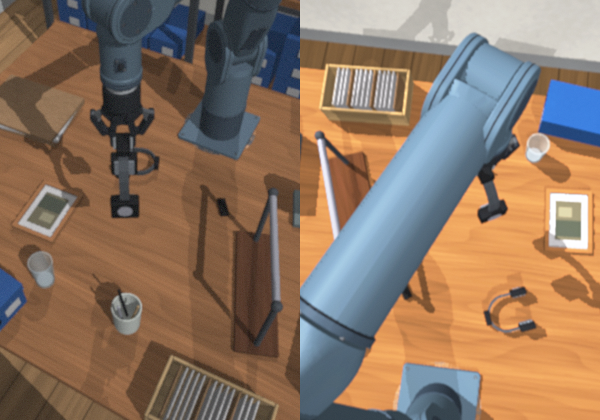

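Request:
jog_arm([
  {"dx": -0.02,"dy": 0.004,"dz": -0.01,"wx": -0.05,"wy": 0.0,"wz": 0.0,"fingers": -1.0},
  {"dx": -0.025,"dy": 0.015,"dz": -0.035,"wx": -0.16,"wy": 0.0,"wz": 0.0,"fingers": -1.0},
  {"dx": -0.025,"dy": 0.03,"dz": -0.07,"wx": -0.29,"wy": 0.0,"wz": 0.0,"fingers": -1.0},
  {"dx": -0.025,"dy": 0.045,"dz": -0.108,"wx": -0.43,"wy": 0.0,"wz": 0.0,"fingers": -1.0},
  {"dx": -0.025,"dy": 0.06,"dz": -0.146,"wx": -0.57,"wy": 0.0,"wz": 0.0,"fingers": -1.0},
  {"dx": -0.025,"dy": 0.076,"dz": -0.184,"wx": -0.72,"wy": 0.0,"wz": 0.0,"fingers": -1.0},
  {"dx": -0.025,"dy": 0.092,"dz": -0.222,"wx": -0.88,"wy": 0.0,"wz": 0.0,"fingers": -1.0},
  {"dx": -0.025,"dy": 0.108,"dz": -0.26,"wx": -1.03,"wy": 0.0,"wz": 0.0,"fingers": -1.0},
  {"dx": -0.025,"dy": 0.122,"dz": -0.295,"wx": -1.18,"wy": 0.0,"wz": 0.0,"fingers": -1.0},
  {"dx": -0.025,"dy": 0.134,"dz": -0.324,"wx": -1.31,"wy": 0.0,"wz": 0.0,"fingers": -1.0},
  {"dx": -0.025,"dy": 0.141,"dz": -0.34,"wx": -1.39,"wy": 0.0,"wz": 0.0,"fingers": -1.0},
  {"dx": -0.025,"dy": 0.1425,"dz": -0.3437,"wx": -1.405,"wy": 0.0,"wz": 0.0,"fingers": -1.0},
  {"dx": -0.025,"dy": 0.1425,"dz": -0.3437,"wx": -1.405,"wy": 0.0,"wz": 0.0,"fingers": -1.0},
  {"dx": -0.025,"dy": 0.1425,"dz": -0.3437,"wx": -1.405,"wy": 0.0,"wz": 0.0,"fingers": -1.0},
])

```text
time: 17.25
tool_pos: [0.5243, 0.3196, 0.4617]
ee_rot: [[0.0, -0.348, 0.937], [0.001, 0.937, 0.348], [-1.0, 0.001, 0.0]]
contact_force: [-0.9, -0.4, -4.9]
width: 0.334
```

```bash
python3 log.py; python3 - <<'E'
from fit import *
fs=[viewer.grab_frame(n) for n in("scene","top")]
p=robot.get_obs()["tool_pos"]
for n,f in zip(("scene","top"),fs):
    save(f,n+"12"); np.save(n+"12.npy",f,allow_pickle=True)
C=np.array([p[0],p[1],p[2]-.082]);a=np.radians(20.5);R=np.stack([[np.cos(a),np.sin(a),0],[-np.sin(a),np.cos(a),0],[0,0,1]],1)
overlay(fs[0],C,R,"o12s",(330,120,200,250),3);overlay(fs[1],C,R,"o12t",(60,100,200,250),3)
cv2.imwrite("pics/o12.png",cv2.resize(np.hstack([cv2.imread("pics/o12s.png"),cv2.imread("pics/o12t.png")]),(800,500)))
E
```

```text
17.25 [-1.184  0.42   0.852  1.346 -0.313  1.512 -0.003] [0.5243 0.3196 0.4617] [-0.87 -0.36 -4.92] 0.33446085876153
[[ 0.    -0.348  0.937]
 [ 0.001  0.937  0.348]
 [-1.     0.001  0.   ]]
```

View pics/o12.png

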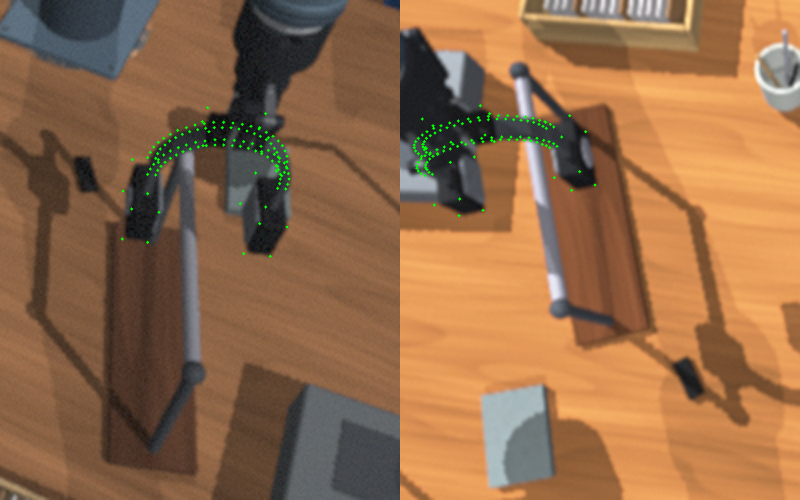

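```bash
python3 - <<'E'
from fit import *
p=robot.get_obs()["tool_pos"];C=np.array([p[0],p[1],p[2]-.082]);u=np.array([-.35,.937])
for n,b in (("scene",[.5257,.3263]),("top",[.5238,.3197])):
    f=np.load(n+"12.npy",allow_pickle=True).item()
    v,c,k=pix_fit(f,C,np.radians(20.5)); print(n,v[:3].round(4),np.degrees(v[3:]).round(2),np.sqrt(c/k),k,"rel bar perp",(v[:2]-b)@u, "along",(v[:2]-b)@[.937,.35],"C",C)
E
```

```text
scene [0.5256 0.3216 0.379 ] [20.32 -0.91  1.29] 0.0027372319425747367 2162 rel bar perp -0.004348048079885507 along -0.001695396470480684 C [0.52428464 0.31994725 0.37962602]
top [0.5251 0.3163 0.379 ] [20.51 -0.25 -0.81] 0.0028546543934394163 1886 rel bar perp -0.0036716381166516424 along 5.762453715035214e-05 C [0.52428464 0.31994725 0.37962602]
```

Request:
jog_arm([
  {"dx": 0.02,"dy": 0.003,"dz": 0.0,"wx": 0.0,"wy": 0.0,"wz": 0.0,"fingers": -1.0},
  {"dx": 0.05,"dy": 0.003,"dz": 0.0,"wx": 0.0,"wy": 0.0,"wz": 0.0,"fingers": -1.0},
  {"dx": 0.085,"dy": 0.003,"dz": 0.0,"wx": 0.0,"wy": 0.0,"wz": 0.0,"fingers": -1.0},
  {"dx": 0.12,"dy": 0.003,"dz": 0.0,"wx": 0.0,"wy": 0.0,"wz": 0.0,"fingers": -1.0},
  {"dx": 0.155,"dy": 0.003,"dz": 0.0,"wx": 0.0,"wy": 0.0,"wz": 0.0,"fingers": -1.0},
  {"dx": 0.18,"dy": 0.003,"dz": 0.0,"wx": 0.0,"wy": 0.0,"wz": 0.0,"fingers": -1.0},
  {"dx": 0.195,"dy": 0.003,"dz": 0.0,"wx": 0.0,"wy": 0.0,"wz": 0.0,"fingers": -1.0},
  {"dx": 0.2,"dy": 0.003,"dz": 0.0,"wx": 0.0,"wy": 0.0,"wz": 0.0,"fingers": -1.0},
  {"dx": 0.2,"dy": 0.003,"dz": 0.0,"wx": 0.0,"wy": 0.0,"wz": 0.0,"fingers": -1.0},
])

```text
time: 18.48
tool_pos: [0.5237, 0.323, 0.2622]
ee_rot: [[0.001, -0.348, 0.937], [0.002, 0.937, 0.348], [-1.0, 0.001, 0.001]]
contact_force: [0.8, -0.0, -3.5]
width: 0.331
```

```bash
python3 log.py; python3 - <<'E'
from h import *
fs=[viewer.grab_frame(n) for n in("scene","top")]
for n,f in zip(("scene","top"),fs): save(f,n+"13")
cv2.imwrite("pics/c13.png",cv2.resize(np.hstack([cv2.imread("pics/scene13.png")[150:350,330:530],cv2.imread("pics/top13.png")[100:300,60:260]]),(800,400),interpolation=cv2.INTER_CUBIC))
E
```

```text
18.475 [-1.156  0.552  0.771  1.646 -0.42   1.115  0.085] [0.5237 0.323  0.2622] [ 0.78 -0.03 -3.45] 0.3313782206604434
[[ 0.001 -0.348  0.937]
 [ 0.002  0.937  0.348]
 [-1.     0.001  0.001]]
```

View pics/c13.png

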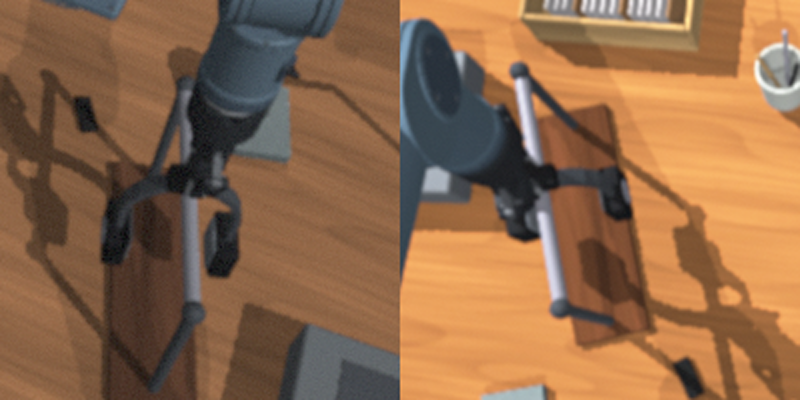

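Astride the bar. In the scene half the bar sits at x≈190, between the cups at 115 and 222. Next I'll creep down until it touches.

Request:
jog_arm([
  {"dx": 0.004,"dy": 0.0,"dz": 0.0,"wx": 0.0,"wy": 0.0,"wz": 0.0,"fingers": -1.0},
  {"dx": 0.006,"dy": 0.0,"dz": 0.0,"wx": 0.0,"wy": 0.0,"wz": 0.0,"fingers": -1.0},
  {"dx": 0.006,"dy": 0.0,"dz": 0.0,"wx": 0.0,"wy": 0.0,"wz": 0.0,"fingers": -1.0},
])

```text
time: 18.95
tool_pos: [0.5238, 0.3232, 0.2565]
ee_rot: [[0.001, -0.348, 0.937], [0.002, 0.937, 0.348], [-1.0, 0.001, 0.002]]
contact_force: [0.2, -0.1, -4.1]
width: 0.33
```

Request:
jog_arm([
  {"dx": 0.002,"dy": 0.0,"dz": 0.0,"wx": 0.0,"wy": 0.0,"wz": 0.0,"fingers": -1.0},
  {"dx": 0.002,"dy": 0.0,"dz": 0.0,"wx": 0.0,"wy": 0.0,"wz": 0.0,"fingers": -1.0},
])

```text
time: 19.2
tool_pos: [0.5239, 0.3232, 0.2546]
ee_rot: [[0.001, -0.348, 0.937], [0.002, 0.937, 0.348], [-1.0, 0.002, 0.002]]
contact_force: [0.3, 1.0, -4.1]
width: 0.332
```

Request:
jog_arm([
  {"dx": 0.002,"dy": 0.0,"dz": 0.0,"wx": 0.0,"wy": 0.0,"wz": 0.0,"fingers": -1.0},
  {"dx": 0.002,"dy": 0.0,"dz": 0.0,"wx": 0.0,"wy": 0.0,"wz": 0.0,"fingers": -1.0},
])

```text
time: 19.45
tool_pos: [0.524, 0.3232, 0.2544]
ee_rot: [[0.001, -0.348, 0.937], [0.003, 0.937, 0.348], [-1.0, 0.003, 0.002]]
contact_force: [-6.0, -1.5, 10.6]
width: 0.331
```

Request:
jog_arm([
  {"dx": -0.001,"dy": 0.0,"dz": 0.0,"wx": 0.0,"wy": 0.0,"wz": 0.0,"fingers": -1.0},
  {"dx": -0.001,"dy": 0.0,"dz": 0.0,"wx": 0.0,"wy": 0.0,"wz": 0.0,"fingers": -0.2},
  {"dx": -0.001,"dy": 0.0,"dz": 0.0,"wx": 0.0,"wy": 0.0,"wz": 0.0,"fingers": 0.2},
  {"dx": -0.001,"dy": 0.0,"dz": 0.0,"wx": 0.0,"wy": 0.0,"wz": 0.0,"fingers": 1.0},
  {"dx": -0.001,"dy": 0.0,"dz": 0.0,"wx": 0.0,"wy": 0.0,"wz": 0.0,"fingers": 1.0},
  {"dx": -0.001,"dy": 0.0,"dz": 0.0,"wx": 0.0,"wy": 0.0,"wz": 0.0,"fingers": 1.0},
  {"dx": -0.001,"dy": 0.0,"dz": 0.0,"wx": 0.0,"wy": 0.0,"wz": 0.0,"fingers": 1.0},
])

```text
time: 20.32
tool_pos: [0.524, 0.3233, 0.2554]
ee_rot: [[0.001, -0.348, 0.937], [0.003, 0.937, 0.348], [-1.0, 0.003, 0.002]]
contact_force: [-0.5, 0.7, -0.9]
width: 1.0
```

Request:
jog_arm([
  {"dx": -0.02,"dy": 0.0,"dz": 0.0,"wx": 0.0,"wy": 0.0,"wz": 0.0,"fingers": 1.0},
  {"dx": -0.06,"dy": 0.0,"dz": 0.0,"wx": 0.0,"wy": 0.0,"wz": 0.0,"fingers": 1.0},
  {"dx": -0.11,"dy": 0.0,"dz": 0.0,"wx": 0.0,"wy": 0.0,"wz": 0.0,"fingers": 1.0},
  {"dx": -0.15,"dy": 0.0,"dz": 0.0,"wx": 0.0,"wy": 0.0,"wz": 0.0,"fingers": 1.0},
  {"dx": -0.15,"dy": 0.0,"dz": 0.0,"wx": 0.0,"wy": 0.0,"wz": 0.0,"fingers": 1.0},
  {"dx": -0.15,"dy": 0.0,"dz": 0.0,"wx": 0.0,"wy": 0.0,"wz": 0.0,"fingers": 1.0},
])

```text
time: 21.08
tool_pos: [0.5236, 0.3227, 0.4057]
ee_rot: [[0.001, -0.348, 0.937], [0.004, 0.937, 0.348], [-1.0, 0.003, 0.002]]
contact_force: [0.6, -0.3, -0.9]
width: 1.0
```

```bash
python3 log.py; python3 - <<'E'
from fit import *
fs=[viewer.grab_frame(n) for n in("scene","top")]
for n,f in zip(("scene","top"),fs):
    save(f,n+"14"); np.save(n+"14.npy",f,allow_pickle=True)
    v,c,k=pix_fit(f,np.array([.524,.322,.173]),np.radians(20.5)); print(n,v[:3].round(4),np.degrees(v[3:]).round(2),np.sqrt(c/k),k)
cv2.imwrite("pics/c14.png",cv2.resize(np.hstack([cv2.imread("pics/scene14.png")[150:350,330:530],cv2.imread("pics/top14.png")[100:300,60:260]]),(800,400),interpolation=cv2.INTER_CUBIC))
E
```

```text
21.075 [-1.192  0.441  0.838  1.45  -0.331  1.393  0.012] [0.5236 0.3227 0.4057] [ 0.6  -0.31 -0.9 ] 1.000172876270669
[[ 0.001 -0.348  0.937]
 [ 0.004  0.937  0.348]
 [-1.     0.003  0.002]]
scene [0.5256 0.3263 0.1711] [20.37 -0.04  0.54] 0.005772901323177535 2134
top [0.5255 0.3204 0.1713] [20.27  0.53 -0.51] 0.006343166046972138 1816
```

View pics/c14.png

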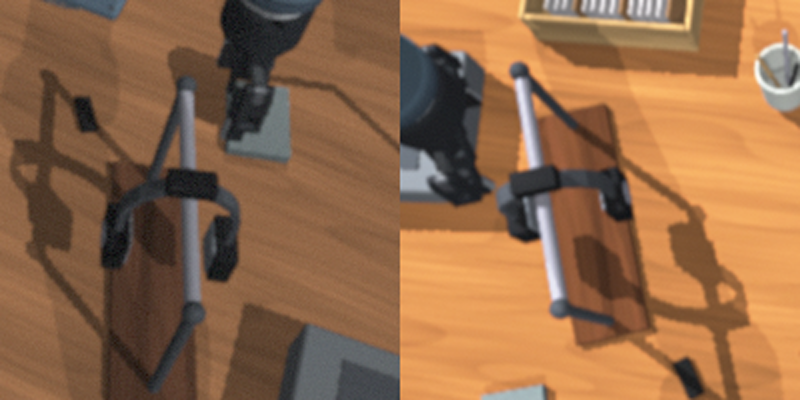

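Request:
jog_arm([
  {"dx": 0.0,"dy": 0.0,"dz": 0.0,"wx": 0.0,"wy": 0.0,"wz": 0.0,"fingers": 1.0},
  {"dx": 0.0,"dy": 0.0,"dz": 0.0,"wx": 0.0,"wy": 0.0,"wz": 0.0,"fingers": 1.0},
  {"dx": 0.0,"dy": 0.0,"dz": 0.0,"wx": 0.0,"wy": 0.0,"wz": 0.0,"fingers": 1.0},
  {"dx": 0.0,"dy": 0.0,"dz": 0.0,"wx": 0.0,"wy": 0.0,"wz": 0.0,"fingers": 1.0},
  {"dx": 0.0,"dy": 0.0,"dz": 0.0,"wx": 0.0,"wy": 0.0,"wz": 0.0,"fingers": 1.0},
  {"dx": 0.0,"dy": 0.0,"dz": 0.0,"wx": 0.0,"wy": 0.0,"wz": 0.0,"fingers": 1.0},
  {"dx": 0.0,"dy": 0.0,"dz": 0.0,"wx": 0.0,"wy": 0.0,"wz": 0.0,"fingers": 1.0},
  {"dx": 0.0,"dy": 0.0,"dz": 0.0,"wx": 0.0,"wy": 0.0,"wz": 0.0,"fingers": 1.0},
])

```text
time: 22.18
tool_pos: [0.5232, 0.3226, 0.4046]
ee_rot: [[-0.0, -0.348, 0.937], [0.002, 0.937, 0.348], [-1.0, 0.002, 0.001]]
contact_force: [0.1, 0.2, -0.6]
width: 1.002
```

```bash
python3 - <<'E'
from fit import *
for n in("scene","top"):
    f=viewer.grab_frame(n)
    v,c,k=pix_fit(f,np.array([.524,.322,.173]),np.radians(20.5)); print(n,v[:3].round(4),np.degrees(v[3:]).round(2))
    g=np.load(n+"0.npy",allow_pickle=True).item();P0=cloud(g);P1=cloud(f)
    for k,(x,y,r,lo,hi) in dict(fr=(.574,-.318,.13,.006,.02),tu=(.77,-.195,.05,.02,.11),pp=(.77,.063,.05,.02,.16)).items():
        d=[]
        for P in(P0,P1):
            s=P[(np.hypot(P[...,0]-x,P[...,1]-y)<r)&(P[...,2]>lo)&(P[...,2]<hi)]; d.append(s.mean(0))
        print(k,(d[1]-d[0]).round(4))
job.hand_in()
E
```

```text
scene [0.5256 0.3264 0.1712] [20.24  0.04  0.71]
fr [-0.0002  0.0003  0.0001]
tu [ 0.     -0.0002 -0.    ]
pp [-0.     -0.     -0.0002]
top [0.5256 0.3206 0.1715] [20.19  0.09 -0.36]
fr [-0.0011 -0.0003 -0.    ]
tu [-0.0002  0.0002  0.0005]
pp [-0.0001  0.0002 -0.0006]
the job is handed in; nothing more can be done
```

The headset now hangs over the bar of the stand, and the job is handed in at about 22 s of the 64 s allowed. No verdict was reported.

- **Standing it up:** I gripped the headset by one cup, turned it upright in the air, set it on its two cups and let go. Both cameras showed it standing within about 0.5° of upright with the gripper clear.
- **Hanging it:** I took it again by the padded crown, lowered it astride the bar until the wrist force showed contact, then released and backed off.
- **Final position:** In both cameras the headset centre is about 60 mm below the bar's axis. It is within a few millimetres of the bar's middle and within 1° of upright. Its depth axis is within about 1° of the bar.
- **At rest:** Pictures about 1 s apart showed no movement beyond 0.2 mm, and the gripper is about 15 cm above with no contact.
- **Bystanders:** The frame, tumbler and pen pot measured within about 1 mm of where they started.

The two cameras disagreed by about 6 mm sideways throughout, more than the stated 2 mm. The headset and bar were offset alike, so I lined them up within the same view. The last headset fit was also looser (about 6 mm), since the bar itself falls within the fitted points.

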